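# Seat a sensor board in the water analyser

## Robot

A 6-joint arm with a two-finger parallel gripper is mounted at the origin on the work surface. World frame = base frame: x ahead of the robot, y to its left, z up, the work surface at z = 0. Lengths are in m, angles in rad, forces in N, time in s.
With the tool pointing down it reaches from about 0.425 to 0.95 m from the base axis. Payload 3.5 kg.
Tool frame: the origin (TCP) lies midway between the tips of the shut fingers; the grasp point (between the pads) lies 19 mm behind it; z points along the fingers, y is the line along which they close (so a half turn about z gives the same grasp; the last joint's range is limited). The gripper opens to 85 mm and grips with 20 to 120 N. Pads are 22 mm wide; open, the fingers measure 114 mm over their backs; the gripper's body (76 mm by 85 mm) begins 54 mm behind the grasp point. The pads swing forward as they close: fully open they stand 13 mm farther back than shut.
Start: joints at [-1.44, 0.286, 1.577, -0, 1.279, -0.15], TCP at [0.187, -0.649, 0.231] pointing down, gripper open.
Joint ranges: [-2.77, 2.77], [-0.9, 2.22], [0.21, 2.48], [-1.53, 4.67], [0.24, 2.81], [-2.84, 2.84]. Speed limits (rad/s): [2.79, 2.79, 3.14, 3.14, 3.14, 3.14].

## Interface

Orientations are given as a unit quaternion [x, y, z, w].
In Python, from plant import ctrl, cams, order gives the robot as it stands.
- The arm moves only by the tool move_arm, never from a script. Its argument "plan" is one flat list of numbers, 7 for each row, row after row: the shift along the world's x, y, z in mm, then the turn, a rotation vector about the world's x, y, z in degrees, then the finger opening in mm, from 0 to 85.4. A call has 1 to 12 rows; each row shifts and turns the commanded pose from where the row before left it; what a row does not reach is not made up. A row lasts 1/10 s, in which the tool goes at most 50 mm and 8.59 degrees, less where a joint would pass 70% of its speed; a pose out of reach is approached as far as the arm can. A call is refused whole if a number of a shift passes 50 or a number of a turn 8.59, either way. A call with a gripper value outside its range is refused whole. The fingers move at their own pace and stop on an object; "newtons" is the grip in N (left out, the last holds). Time passes only in rows, so rows that do not move let the fingers close. It gives the time, the measured TCP pose, the force, the opening and the grip force at its end, in the units of the state.
- ctrl.get_state(): the state, without advancing time (a new reading comes with each control period).
- cams.read_camera(name): name is "scene" or "top" or "wrist"; returns a dict with "color" (400x640x3 uint8, red, green, blue), "fov_y" (degrees; the focal length in pixels is half the picture's height over the tangent of half this angle, whatever the lens; pixels are square), "cx", "cy" (the principal point, pixels), "origin" and "orientation" of the camera in the world; the wrist camera has in their place "T_tool_cam" (4x4, takes a point from camera to tool coordinates, whose origin is the TCP and whose axes are the flange's). Camera axes: x right, y up, looking along -z (the intrinsics and any distortion apply to the point x, -y, -z); pixel columns grow to the right and rows downward; lengths in m; the calibration is good to about 2 mm. The wrist camera is an equidistant fisheye: a pixel r from the principal point sees the ray r / f radians off the axis. A picture is of the moment at which its call begins: read the wrist's pose just before it. There is no depth.
- order.sign_off(): hands the job in; it is judged then, once.
The state is a dict: "time": time; "qpos": joint angles; "dq": joint speeds; "joint_efforts": joint torques, N m; "eef_pos": TCP position; "tcp_rot": TCP orientation; "contact_force": force on the tool from outside, world axes, zero at the start; "wrist_torque": the same for the moment, N m; "opening": opening from 0.0 (shut) to 1.0 (fully open); "finger_force": force on a finger pad.
Only numpy, scipy, OpenCV 4.12 (cv2) and the standard library are available. Lean on these libraries where they do the work, as an engineer would, in place of code of your own. Each camera call takes 0.05 s, during which the arm holds its last target. There are 200 camera calls.

## Task

Move the sensor board with the metal front panel from the board stand into the empty middle slot of the sloping water analyser: swing both its levers right out, slide it square down the two card guides with its component side facing up the slope, as it faces away from you in the stand, then swing both levers in until they stand straight up and have drawn the panel fully home. Let go of it, and leave everything else on the bench where it is.

Things in the scene. Friction and masses are not known exactly. Their poses are not given: they have to be found in the camera images.
- board_grip (a point): Centre of the black pull grip of the sensor board to be fitted: a block 12 mm thick (x), 44 mm long (y), 30 mm tall (z) in the middle of its front panel. Axes are the board's: z up out of the panel, y along the panel, x square to the board, towards its component side. The whole weighs about 0.2 kg and starts upright in one of the stand's three slots.
- panel_mid (a point): Centre of the underside of the board's aluminium front panel, 38 mm (x) by 116 mm (y) by 4 mm, on which the grip stands; 19 mm below board_grip, same axes. The green circuit board hangs below it in the plane x = 0: 3 mm thick, 100 mm wide (y), 80 mm deep (z from 0 to -80 mm).
- board_parts (a point): Point on the component side of the same board: 10 mm out along its x, 40 mm below the panel's underside. Parts stand up to 10 mm off the board.
- pivot_l (a point): Pivot of the black lever at the board's +y end, at y = +62 mm, 9 mm above the panel's underside; the board's axes. The lever's handle is 34 mm long from the pivot, 6 mm thick, 12 mm wide (x); its toe, 20 mm long and 5 mm thick, points outwards, 15 degrees below level, when the handle stands up. Metal cheeks beside it (18 mm over both, along x) span y 54 to 66 mm and rise 5 mm above the pivot.
- pivot_r (a point): The same pivot at the board's -y end, at y = -62 mm; all as for pivot_l, mirrored.
- lever_l (a joint): Angle (rad) of the lever at the +y end. 0: shut, handle straight up from the panel (board z), toe outwards. It grows as the handle is swung outwards (towards +y) to its stop at 0.85, fully out. It stays where it is left (0.06 N m of friction) and starts between 0.15 and 0.85. Below about 0.7 the toe fouls the rail's lip as the board goes in.
- lever_r (a joint): The same for the lever at the -y end; it grows as the handle is swung towards -y.
- bay: Card bay in the analyser's sloping top, fixed. Origin: mouth centre of the empty middle slot, at the level of the panels' undersides when home. z points squarely out of the slope (25 degrees from vertical, leaning to the robot), x up the slope, y along the slot. Home: the board's axes along these, panel_mid at the origin. Panels of two other modules lie at x = +41 and -41 mm, levers to z = 43 mm.
- slot_foot (a point): Where the middle of the board's lower edge lies when home, 80 mm down the slot; the bay's axes. White guides at y = +50 and -50 mm have grooves 5 mm wide (x), flared to 17 mm over the top 10 mm, with 1.5 mm play in y. A spring connector meets the board 5 mm before home, pushes back 2.5 N rising to 5 N, and carries the board's weight until the levers draw it in.
- lip_l (a point): Inner lower edge of the aluminium rail's lip beyond the slot's +y end: y = +78 mm, z = 7.6 mm in the bay. The lip reaches out to y = 96 mm, its top at z = 10.4 mm; the grey housing goes on level with it to y = 116 mm. Swinging the lever in brings its toe up under this lip, which draws the board down the last 5 mm.
- lip_r (a point): The same lip beyond the slot's -y end, at y = -78 mm.
- stand: Black stand for boards, fixed: 135 mm (x) by 116 mm (y), 58 mm tall, floor 8 mm thick. Origin at the centre of its underside, z up. Three pairs of upright slots 5 mm wide at x = -35, 0 and +35 mm hold boards 100 mm wide upright in the y-z plane; the boards' lower edges stand on the floor.
- spare1_mid (a point): Centre of a bare green circuit board, 3 by 100 by 60 mm tall, without panel, upright in another slot of the stand: leave it.
- spare2_mid (a point): The other bare board, the same: leave it.
- dropper1_mid (a point): Amber dropper bottle 38 mm across, 109 mm tall; point on its axis 50 mm up. Bystander.
- dropper2_mid (a point): A second dropper bottle, the same size; point on its axis 50 mm up. Bystander.
- beaker_mid (a point): Glass beaker 72 mm across, 95 mm tall; its centre. Bystander.
- carton_mid (a point): White carton 50 by 90 by 60 mm tall; its centre. Bystander.
- holder_top (a point): Top of the electrode holder, fixed: a rod 12 mm across, 235 mm tall, with a glass electrode clamped 45 mm to its -y side, on a foot 100 by 70 mm that lies mostly towards -x. An obstacle.
Mind the look-alikes: they are no part of the job. Of the things that look like the part that bears board_grip, the largest one is meant.

How it is judged:
By the outcome, as a careful person would: the job done as asked, in the order asked, and still so for the second after the job is handed in, with the robot touching nothing.
It also fails if it takes over 58 s, if anything falls off the work surface, if the arm or the gripper's body presses on something with over 40 N, if the wrist force passes 120 N, or if a joint passes its speed limit or range.

## Working session

There is one attempt and no reset: what is moved stays moved. The work goes in short steps, Python scripts to look and compute and a tool call to move; the robot and the scene stay as the last step left them, time stands still between calls to the robot, and variables do not carry over. Pictures are saved under pics/ and viewed, at most 10 in all, crops included, and the job is handed in when it is done.

Besides the shell and the picture viewer there is one more tool, called after "Call:" as name(argument=value, ...), one argument or row to a line, values as JSON. move_arm: Moves the arm, as the interface text tells. Its arguments: {"type":"object","properties":{"plan":{"type":"array","items":{"type":"number"}},"newtons":{"type":"number"}},"required":["plan"]}

```bash
ls; mkdir -p pics; python3 - <<'E'
from plant import ctrl,cams
import cv2,numpy as np
s=ctrl.get_state(); print(s['time'],s['eef_pos'],s['tcp_rot'])
for n in('scene','top','wrist'):
    d=cams.read_camera(n); cv2.imwrite(f'pics/{n}0.png',d['color'][:,:,::-1]); d={k:v for k,v in d.items() if k!='color'}; print(n,d)
a=[cv2.imread(f'pics/{n}0.png') for n in('scene','top')]
E
```

```text
pics
0.0 [ 0.1870021  -0.64789796  0.22991831] [ 9.90159814e-01  1.39936128e-01  1.90093124e-05 -1.19227097e-03]
scene {'fov_y': 57.340131835568464, 'cx': 314.90990813352477, 'cy': 204.1798589948064, 'origin': array([ 1.08518211, -0.1890903 ,  1.08018142]), 'orientation': array([0.20174112, 0.18132667, 0.63312651, 0.72496343])}
top {'fov_y': 46.41903268900533, 'cx': 321.4273909247937, 'cy': 202.87394418458177, 'origin': array([ 0.21641554, -0.11472539,  1.60568286]), 'orientation': array([-0.07162101,  0.07305792,  0.72695234, -0.67902376])}
wrist {'fov_y': 65.70646984690485, 'cx': 319.9401669440431, 'cy': 199.06052687550917, 'T_tool_cam': array([[ 3.57123951e-04,  9.46778573e-01,  3.21885394e-01,
         8.26226646e-02],
       [ 9.99999254e-01, -7.13986113e-04,  9.90610553e-04,
         2.41849988e-04],
       [ 1.16771055e-03,  3.21884800e-01, -9.46778122e-01,
        -1.42358773e-01],
       [ 0.00000000e+00,  0.00000000e+00,  0.00000000e+00,
         1.00000000e+00]])}
```

View pics/scene0.png

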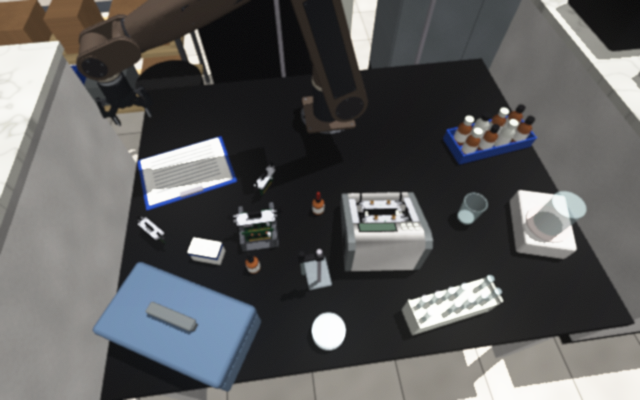

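View pics/top0.png

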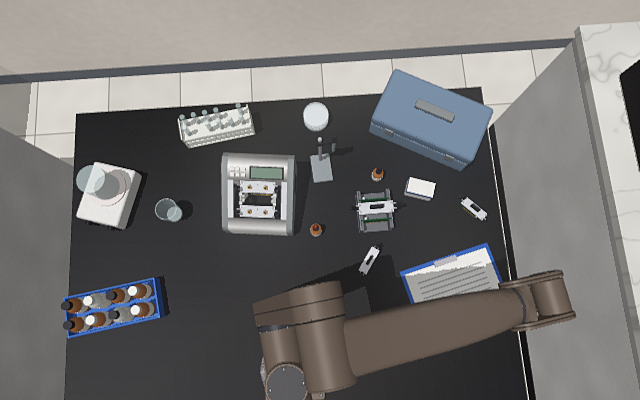

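The panels that could be meant are the one in the stand (top view, 376,208), a loose one at (472,208) and another loose one at (370,260). The stand one is the largest and the only one upright in the stand, so I choose it and will check it in a close crop. The bay is at about (258,198).

```bash
cat > h.py <<'E'
import numpy as np,cv2
from scipy.spatial.transform import Rotation as R
from plant import ctrl,cams
def grab(n,fn=None):
    s=ctrl.get_state(); d=cams.read_camera(n)
    if n=='wrist':
        T=np.eye(4);T[:3,:3]=R.from_quat(s['tcp_rot']).as_matrix();T[:3,3]=s['eef_pos'];d['T']=T@d['T_tool_cam']
    else:
        T=np.eye(4);T[:3,:3]=R.from_quat(d['orientation']).as_matrix();T[:3,3]=d['origin'];d['T']=T
    d['fish']=n=='wrist'
    if fn: cv2.imwrite(fn,d['color'][:,:,::-1]); np.save(fn+'.npy',d,allow_pickle=True)
    return d
def load(fn): return np.load(fn+'.npy',allow_pickle=True).item()
def ray(d,u,v):
    f=200/np.tan(np.radians(d['fov_y']/2)); x=u-d['cx'];y=v-d['cy']
    if d['fish']:
        r=np.hypot(x,y);t=r/f;k=np.sin(t)/max(r,1e-9);c=np.array([x*k,-y*k,-np.cos(t)])
    else: c=np.array([x/f,-y/f,-1.])
    return d['T'][:3,3],d['T'][:3,:3]@(c/np.linalg.norm(c))
def proj(d,P):
    f=200/np.tan(np.radians(d['fov_y']/2)); c=d['T'][:3,:3].T@(np.array(P,float)-d['T'][:3,3]); c=c*[1,-1,-1]
    if d['fish']:
        r=np.hypot(c[0],c[1]);k=f*np.arctan2(r,c[2])/max(r,1e-9);return np.array([d['cx']+c[0]*k,d['cy']+c[1]*k])
    return np.array([d['cx']+f*c[0]/c[2],d['cy']+f*c[1]/c[2]])
def onz(d,u,v,z):
    o,r=ray(d,u,v); return o+r*(z-o[2])/r[2]
def tri(obs):  # [(d,u,v)...]
    A=np.zeros((3,3));b=np.zeros(3)
    for d,u,v in obs:
        o,r=ray(d,u,v);M=np.eye(3)-np.outer(r,r);A+=M;b+=M@o
    return np.linalg.solve(A,b)
E
python3 - <<'E'
from h import *
t=grab('top','pics/t1.png');s=grab('scene','pics/s1.png')
def crop(d,x,y,w,h,k): return cv2.resize(d['color'][y:y+h,x:x+w,::-1],(w*k,h*k),interpolation=cv2.INTER_CUBIC)
m=np.zeros((600,800,3),np.uint8)
def put(c,x,y): m[y:y+c.shape[0],x:x+c.shape[1]]=c
put(crop(t,345,180,66,60,6),0,0);put(crop(t,218,145,80,100,3),400,0)
put(crop(s,225,185,60,70,4),0,360);put(crop(s,335,185,100,90,4),245,310);put(crop(t,345,180,20,20,1),780,0)
cv2.imwrite('pics/m1.png',m)
for n,uv,z in(('stand',(376,208),.15),('bay',(258,199),.2),('dr1',(316,228),.1),('dr2',(376.5,174),.1),('holderfoot',(321,168),0),('carton',(420,187),.06)): print(n,onz(t,*uv,z).round(3))
E
```

```text
Traceback (most recent call last):
ValueError: could not broadcast input array from shape (280,240,3) into shape (240,240,3)
```

```bash
python3 - <<'E'
from h import *
t=load('pics/t1.png');s=load('pics/s1.png')
def crop(d,x,y,w,h,k): return cv2.resize(d['color'][y:y+h,x:x+w,::-1],(w*k,h*k),interpolation=cv2.INTER_CUBIC)
m=np.zeros((600,800,3),np.uint8)
def put(c,x,y): m[y:y+c.shape[0],x:x+c.shape[1]]=c
put(crop(t,345,180,66,50,6),0,0);put(crop(t,218,145,80,100,3),400,0)
put(crop(s,225,190,60,70,4),0,310);put(crop(s,335,185,100,72,4),245,310)
cv2.imwrite('pics/m1.png',m)
for n,uv,z in(('stand',(376,208),.15),('bay',(258,199),.2),('dr1',(316,228),.1),('dr2',(376.5,174),.1),('holderfoot',(321,168),0),('carton',(420,187),.06)): print(n,onz(t,*uv,z).round(3))
E
```

```text
stand [ 0.49 -0.3   0.15]
bay [0.534 0.067 0.2  ]
dr1 [ 0.447 -0.105  0.1  ]
dr2 [ 0.615 -0.319  0.1  ]
holderfoot [ 0.677 -0.136  0.   ]
carton [ 0.569 -0.467  0.06 ]
```

View pics/m1.png

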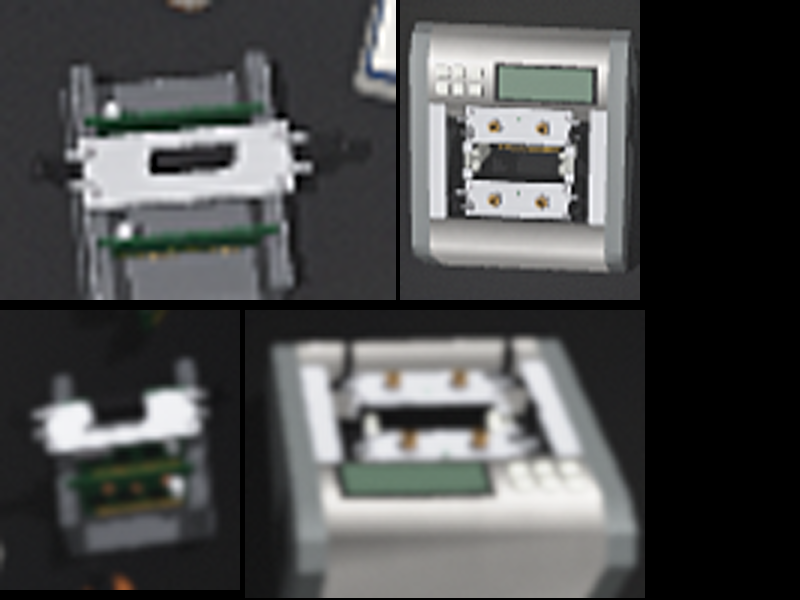

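The top crop (240,155) shows the full panel with its black grip, cheeks and levers in the middle stand slot, with bare spares in front and behind, so the choice holds. The middle slot of the bay is empty, between two panels. Next I'll take the wrist camera over the stand.

Call:
move_arm(
  plan=[25,29,0,0,0,6.2,60,25,29,0,0,0,6.2,60,25,29,0,0,0,6.2,60,25,29,0,0,0,6.2,60,25,29,0,0,0,6.2,60,25,29,0,0,0,6.2,60,25,29,0,0,0,6.2,60,25,29,0,0,0,6.2,60,25,29,0,0,0,6.2,60,25,29,0,0,0,6.2,60,25,29,0,0,0,6.2,60,25,29,0,0,0,6.2,60],
)

```text
time: 1.45
eef_pos: [0.4879, -0.2992, 0.2314]
tcp_rot: [0.703, 0.712, -0.0, 0.0]
contact_force: [0.6, -0.2, -0.0]
opening: 0.704
finger_force: 0.0
```

Call:
move_arm(
  plan=[0,0,10,0,0,0,0,0,0,10,0,0,0,0,0,0,0,0,0,0,0,0,0,0,0,0,0,0],
)

```text
time: 1.85
eef_pos: [0.4866, -0.3018, 0.252]
tcp_rot: [0.705, 0.709, -0.0, 0.001]
contact_force: [0.9, 0.2, -0.6]
opening: 0.015
finger_force: 0.0
```

```bash
python3 - <<'E'
from h import *
w=grab('wrist','pics/w1.png');t=grab('top','pics/t2.png')
s=ctrl.get_state();print(s['time'],s['eef_pos'],R.from_quat(s['tcp_rot']).as_matrix().round(3),s['opening'],s['qpos'].round(2) if hasattr(s['qpos'],'round') else s['qpos'])
E
```

```text
1.95 [ 0.48632916 -0.30135435  0.25103161] [[-0.007  1.    -0.   ]
 [ 1.     0.007  0.   ]
 [ 0.    -0.    -1.   ]] -0.002108450696966181 [-0.73  0.05  1.81 -0.    1.28 -0.74]
```

View pics/w1.png

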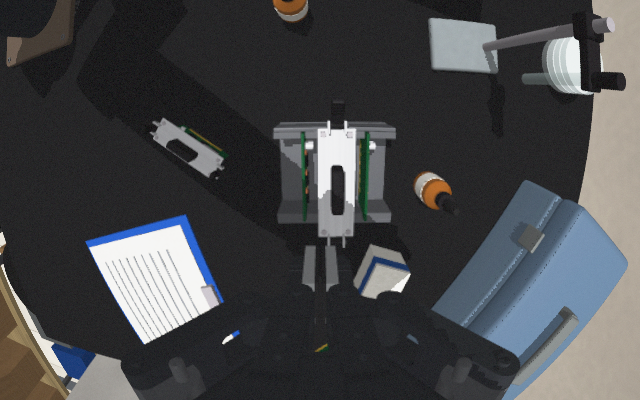

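The wrist view shows the panel at (337,183), with its +y lever swung out (338,105) and its -y lever near (337,240) against the dark background. Next I'll take a zoomed crop and measure the panel.

```bash
python3 - <<'E'
from h import *
w=load('pics/w1.png')
c=w['color'][90:255,265:405,::-1]; cv2.imwrite('pics/c1.png',np.clip(cv2.resize(c,(490,578),interpolation=cv2.INTER_CUBIC).astype(float)*1.6,0,255).astype(np.uint8))
hsv=cv2.cvtColor(w['color'],cv2.COLOR_RGB2HSV)
m=((hsv[...,2]>170)&(hsv[...,1]<50)).astype(np.uint8); m[:, :300]=0;m[:,375:]=0;m[:110]=0;m[250:]=0
n,l,st,ce=cv2.connectedComponentsWithStats(m);i=1+st[1:,4].argmax();print(st[i],ce[i])
cnt=cv2.findContours((l==i).astype(np.uint8),0,2)[0][0];print(cv2.minAreaRect(cnt),cv2.approxPolyDP(cnt,3,True)[:,0].tolist())
E
```

```text
[ 318  121   38   86 2199] [336.65256935 158.60391087]
((336.4999694824219, 163.5), (84.99998474121094, 36.99999237060547), 90.0) [[328, 121], [326, 128], [318, 129], [318, 197], [330, 189], [330, 167], [339, 164], [345, 172], [345, 199], [354, 206], [355, 129], [347, 128], [345, 121], [343, 130], [330, 131]]
```

View pics/c1.png

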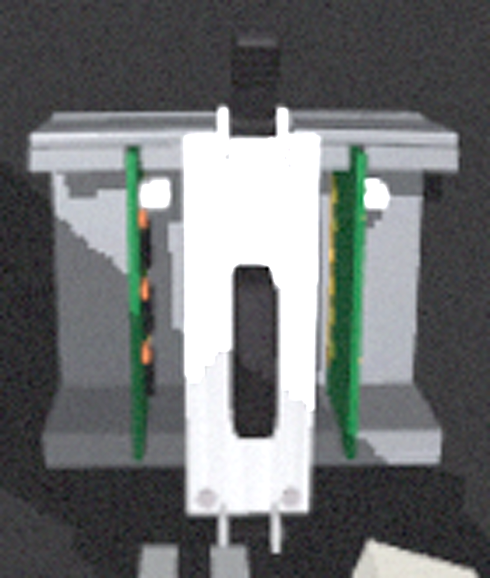

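```bash
python3 - <<'E'
from h import *
w=load('pics/w1.png');t=load('pics/t2.png')
P=[onz(w,265+x/3.5,90+y/3.5,.092) for x,y in((183,135),(322,135),(187,515),(312,515))]
for p in P:print(p.round(4))
m=np.mean(P,0);print('mid',m,'len',np.linalg.norm((P[0]+P[1]-P[2]-P[3])/2),'wid',np.linalg.norm(P[1]-P[0]),np.linalg.norm(P[3]-P[2]))
d=(P[0]+P[1]-P[2]-P[3])/2;yaw=np.arctan2(-d[0],d[1]);print('yaw deg',np.degrees(yaw))
ey=np.array([-np.sin(yaw),np.cos(yaw),0]);z=np.array([0,0,1.])
for sg in(1,-1):
  for a in(.15,.3,.5,.7,.85):
    piv=m*[1,1,0]+[0,0,.097]+sg*ey*.062; q=proj(w,piv+.034*(np.cos(a)*z+np.sin(a)*sg*ey)); print(sg,a,((q-[265,90])*3.5).round(0))
g=w['color'][205:265,300:380,::-1].astype(float)
cv2.imwrite('pics/c2.png',np.clip(cv2.resize(g,(640,480),interpolation=cv2.INTER_CUBIC)*4,0,255).astype(np.uint8))
E
```

```text
[ 0.4835 -0.2494  0.092 ]
[ 0.5223 -0.2488  0.092 ]
[ 0.4853 -0.3652  0.092 ]
[ 0.5241 -0.3651  0.092 ]
mid [ 0.50379862 -0.3071212   0.092     ] len 0.11614330223493824 wid 0.03878601862570935 0.03877917407733887
yaw deg 0.8538393691127956
1 0.15 [262. 114.]
1 0.3 [261.  93.]
1 0.5 [261.  67.]
1 0.7 [260.  44.]
1 0.85 [259.  30.]
-1 0.15 [256. 603.]
-1 0.3 [255. 616.]
-1 0.5 [254. 630.]
-1 0.7 [253. 639.]
-1 0.85 [253. 643.]
```

View pics/c2.png

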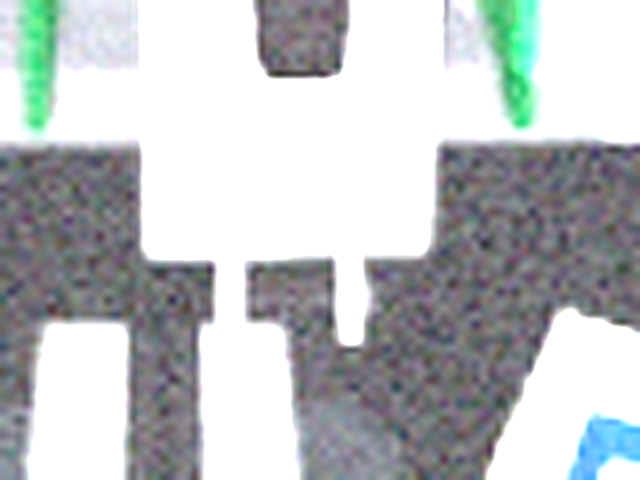

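The panel comes out at mid (0.504,-0.307), yaw 0.85°, and 116 mm long as specified. The enlarged picture doesn't show the -y lever, because the fingers hide it. I'll push both levers outwards with the fingers shut, starting with -y.

Call:
move_arm(
  plan=[18,-46,0,0,0,0.4,0,0,0,-35,0,0,0,0,0,0,-35,0,0,0,0,0,0,-35,0,0,0,0,0,0,-35,0,0,0,0,0,0,0,0,0,0,0,0,-5,0,0,0,0,0,0,-5,0,0,0,0,0,0,-5,0,0,0,0,0,0,0,0,0,0,0,0],
  newtons=30,
)

```text
time: 2.95
eef_pos: [0.5059, -0.3634, 0.1136]
tcp_rot: [0.702, 0.712, -0.0, 0.002]
contact_force: [0.6, 0.5, -0.0]
opening: -0.001
finger_force: 0.0
```

Call:
move_arm(
  plan=[0,-3,0,0,0,0,0,0,-3,0,0,0,0,0,0,-2,0,0,0,0,0,0,0,0,0,0,0,0],
)

```text
time: 3.35
eef_pos: [0.5051, -0.3696, 0.1113]
tcp_rot: [0.702, 0.713, 0.0, -0.0]
contact_force: [-0.5, 0.0, 2.0]
opening: -0.001
finger_force: 0.5
```

Call:
move_arm(
  plan=[0,-2,0,0,0,0,0,0,0,0,0,0,0,0],
)

```text
time: 3.55
eef_pos: [0.505, -0.3713, 0.1112]
tcp_rot: [0.702, 0.713, 0.0, -0.0]
contact_force: [-0.8, 1.8, 0.3]
opening: 0.004
finger_force: 0.7
```

Call:
move_arm(
  plan=[0,-2,0,0,0,0,0,0,0,0,0,0,0,0],
)

```text
time: 3.75
eef_pos: [0.505, -0.3733, 0.111]
tcp_rot: [0.702, 0.713, 0.0, -0.0]
contact_force: [-0.7, 1.8, -0.1]
opening: -0.0
finger_force: 0.7
```

Call:
move_arm(
  plan=[0,-2,0,0,0,0,0,0,0,0,0,0,0,0],
)

```text
time: 3.95
eef_pos: [0.505, -0.3753, 0.1111]
tcp_rot: [0.702, 0.712, 0.0, -0.001]
contact_force: [-0.3, 2.4, -0.1]
opening: 0.004
finger_force: 1.0
```

Call:
move_arm(
  plan=[0,-2,0,0,0,0,0,0,0,0,0,0,0,0],
)

```text
time: 4.15
eef_pos: [0.5051, -0.3775, 0.1112]
tcp_rot: [0.702, 0.713, 0.0, -0.0]
contact_force: [-0.3, 3.8, 0.2]
opening: 0.002
finger_force: 1.2
```

Call:
move_arm(
  plan=[0,-2,0,0,0,0,0,0,0,0,0,0,0,0],
)

```text
time: 4.35
eef_pos: [0.5051, -0.3798, 0.1114]
tcp_rot: [0.702, 0.713, -0.0, 0.0]
contact_force: [0.2, 2.7, 0.8]
opening: 0.004
finger_force: 1.1
```

Call:
move_arm(
  plan=[0,-2,0,0,0,0,0,0,0,0,0,0,0,0],
)

```text
time: 4.55
eef_pos: [0.5052, -0.3818, 0.1115]
tcp_rot: [0.702, 0.713, 0.0, 0.0]
contact_force: [-1.1, 3.3, 1.2]
opening: 0.001
finger_force: 1.3
```

```bash
python3 - <<'E'
from h import *
w=grab('wrist','pics/w2.png');s=grab('scene','pics/s2.png');t=grab('top','pics/t3.png')
def crop(d,x,y,w,h,k): return np.clip(cv2.resize(d['color'][y:y+h,x:x+w,::-1],(w*k,h*k),interpolation=cv2.INTER_CUBIC)*2.,0,255).astype(np.uint8)
m=np.zeros((600,800,3),np.uint8)
m[:600,:450]=crop(w,245,120,150,200,3);m[:280,460:796]=crop(s,226,180,56,70,6)[:280,:336];m[290:590,460:790]=crop(t,348,182,55,50,6)
cv2.imwrite('pics/m2.png',m)
E
```

```text
(no output)
```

View pics/m2.png

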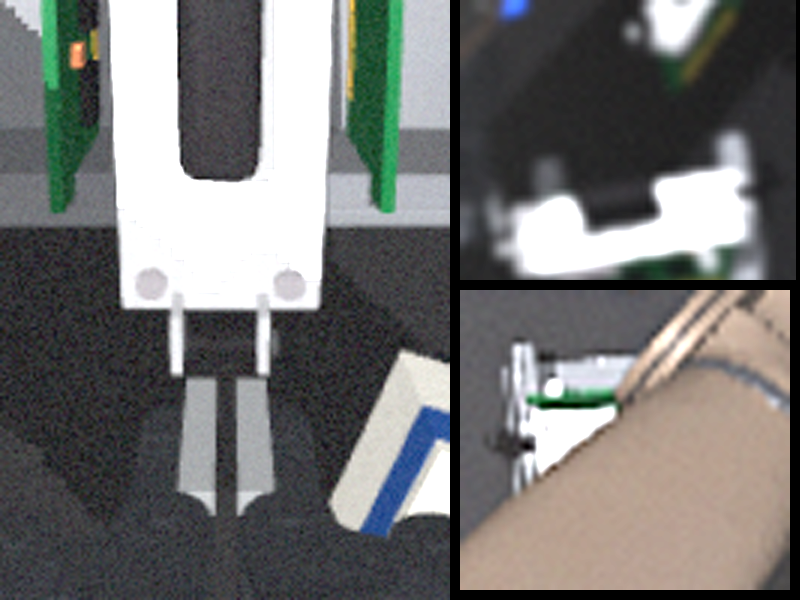

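The picture shows the fingers just beyond the -y cheeks, with finger tips at crop (200,380), and the panel end at crop y=310. I'll work out finger half-width and the board's shift.

```bash
python3 - <<'E'
from h import *
w=load('pics/w2.png');print(ctrl.get_state()['eef_pos'])
for z in(.092,.088,.096):print(z,onz(w,245+122/3,120+310/3,z).round(4),onz(w,245+320/3,120+310/3,z).round(4))
print('fingertip inner',onz(w,245+225/3,120+380/3,.111).round(4), 'cheek end z.102',onz(w,245+220/3,120+375/3,.102).round(4))
E
```

```text
[ 0.5051609  -0.38174953  0.1114928 ]
0.092 [ 0.4852 -0.369   0.092 ] [ 0.5228 -0.3684  0.092 ]
0.088 [ 0.4848 -0.3707  0.088 ] [ 0.5233 -0.3701  0.088 ]
0.096 [ 0.4857 -0.3673  0.096 ] [ 0.5224 -0.3667  0.096 ]
fingertip inner [ 0.5049 -0.3737  0.111 ] cheek end z.102 [ 0.504  -0.3773  0.102 ]
```

Call:
move_arm(
  plan=[0,-2,0,0,0,0,0,0,0,0,0,0,0,0],
)

```text
time: 4.9
eef_pos: [0.5051, -0.3827, 0.1112]
tcp_rot: [0.702, 0.712, 0.001, -0.001]
contact_force: [-0.3, 5.9, 2.3]
opening: -0.003
finger_force: 2.4
```

Call:
move_arm(
  plan=[0,-2,0,0,0,0,0,0,0,0,0,0,0,0],
)

```text
time: 5.1
eef_pos: [0.505, -0.3833, 0.1109]
tcp_rot: [0.702, 0.712, 0.002, -0.002]
contact_force: [0.4, 8.7, 2.2]
opening: 0.001
finger_force: 3.6
```

Call:
move_arm(
  plan=[0,10,0,0,0,0,0,0,0,22,0,0,0,0,0,0,23,0,0,0,0,-1,37,0,0,0,0,0,-1,37,0,0,0,0,0,0,37,0,0,0,0,0,0,0,-22,0,0,0,0,0,0,-23,0,0,0,0,0,7,0,0,0,0,0,0,7,0,0,0,0,0,0,6,0,0,0,0,0,0,0,0,0,0,0,0],
)

```text
time: 6.3
eef_pos: [0.5038, -0.2444, 0.1127]
tcp_rot: [0.701, 0.713, 0.0, 0.001]
contact_force: [-0.3, -0.2, 0.3]
opening: -0.002
finger_force: 0.0
```

Call:
move_arm(
  plan=[0,3,0,0,0,0,0,0,3,0,0,0,0,0,0,3,0,0,0,0,0,0,0,0,0,0,0,0],
)

```text
time: 6.7
eef_pos: [0.5033, -0.2357, 0.1117]
tcp_rot: [0.702, 0.713, -0.0, 0.001]
contact_force: [-0.4, -1.0, 1.7]
opening: 0.001
finger_force: 0.9
```

Call:
move_arm(
  plan=[0,2,0,0,0,0,0,0,0,0,0,0,0,0],
)

```text
time: 6.9
eef_pos: [0.5032, -0.2338, 0.1115]
tcp_rot: [0.702, 0.713, -0.0, 0.0]
contact_force: [0.5, -0.7, 0.8]
opening: -0.001
finger_force: 1.0
```

Call:
move_arm(
  plan=[0,2,0,0,0,0,0,0,0,0,0,0,0,0],
)

```text
time: 7.1
eef_pos: [0.5032, -0.2318, 0.1115]
tcp_rot: [0.702, 0.713, -0.0, 0.0]
contact_force: [-0.1, -3.4, 0.8]
opening: -0.003
finger_force: 1.2
```

Call:
move_arm(
  plan=[0,2,0,0,0,0,0,0,0,0,0,0,0,0],
)

```text
time: 7.3
eef_pos: [0.5034, -0.2302, 0.1118]
tcp_rot: [0.701, 0.713, -0.0, 0.001]
contact_force: [0.1, -4.3, 1.4]
opening: 0.003
finger_force: 2.0
```

Call:
move_arm(
  plan=[0,2,0,0,0,0,0,0,0,0,0,0,0,0],
)

```text
time: 7.5
eef_pos: [0.5036, -0.2289, 0.1121]
tcp_rot: [0.701, 0.713, -0.001, 0.002]
contact_force: [0.4, -7.7, 1.6]
opening: 0.0
finger_force: 2.6
```

Call:
move_arm(
  plan=[0,2,0,0,0,0,0,0,0,0,0,0,0,0],
)

```text
time: 7.7
eef_pos: [0.5039, -0.2277, 0.1126]
tcp_rot: [0.701, 0.713, -0.001, 0.003]
contact_force: [0.3, -7.7, 2.6]
opening: -0.001
finger_force: 3.3
```

Call:
move_arm(
  plan=[0,-10,0,0,0,0,0,0,0,35,0,0,0,0,0,0,35,0,0,0,0,0,-36,35,0,0,0,0,0,-36,35,0,0,0,40,0,0,0,0,0,0,40,0,0,0,0,0,0,40,0,0,0,0,0,0,40],
)

```text
time: 8.5
eef_pos: [0.5022, -0.3055, 0.2485]
tcp_rot: [0.702, 0.713, 0.0, -0.003]
contact_force: [0.2, 0.4, -0.3]
opening: 0.467
finger_force: 0.0
```

```bash
python3 - <<'E'
from h import *
w=grab('wrist','pics/w3.png');s=ctrl.get_state();print(s['time'],s['eef_pos'],R.from_quat(s['tcp_rot']).as_matrix().round(4).tolist(),s['opening'])
c=w['color'][95:275,255:395,::-1].astype(float)
m=np.zeros((580,800,3),np.uint8)
m[:576,:448]=np.clip(cv2.resize(c,(448,576),interpolation=cv2.INTER_CUBIC)*3,0,255)
sc=grab('scene')['color'][185:255,225:285,::-1];m[:406,450:798]=cv2.resize(sc,(348,406),interpolation=cv2.INTER_CUBIC)
cv2.imwrite('pics/m3.png',m)
E
```

```text
8.55 [ 0.50220613 -0.30536101  0.24829493] [[-0.0162, 0.9999, -0.0036], [0.9999, 0.0163, 0.0043], [0.0044, -0.0035, -1.0]] 0.4706904230856949
```

View pics/m3.png

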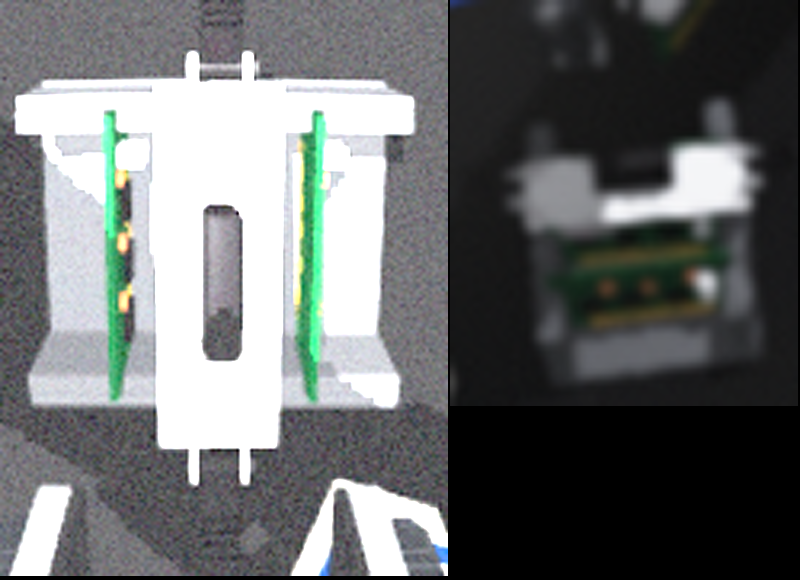

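Both levers are now well out: +y runs past the top of the crop at (222,20) and -y is near (222,520). I'll measure the board's position again.

```bash
python3 - <<'E'
from h import *
w=load('pics/w3.png');g=cv2.GaussianBlur(cv2.cvtColor(w['color'],cv2.COLOR_RGB2GRAY).astype(float),(0,0),.8)
def edge(line,a,b,sg):
    d=sg*np.gradient(line)[a:b];i=d.argmax();k=np.arange(max(i-1,0),min(i+2,len(d)));return a+(d[k]*k).sum()/d[k].sum()
print('rows:')
L=[];Rr=[]
for v in range(126,232,5):
    l=edge(g[v],296,312,1);r=edge(g[v],335,350,-1);L.append(onz(w,l,v,.092));Rr.append(onz(w,r,v,.092))
L=np.array(L);Rr=np.array(Rr);print('wid',np.c_[L[:,1],L[:,0],Rr[:,0],(Rr-L)[:,0]].round(4)[::3])
M=(L+Rr)/2;p=np.polyfit(M[:,1],M[:,0],1);print('yaw',np.degrees(-p[0]))
ends=[]
for u in(310,313,332,336):
    a=edge(g[:,u],114,127,1);b=edge(g[:,u],227,242,-1);A=onz(w,u,a,.092);B=onz(w,u,b,.092);ends.append((A[1],B[1]));
e=np.array(ends);print(e.round(4));ym=e.mean();print('mid',np.polyval(p,ym),ym)
# grip (dark) in panel
m=(g[140:220,305:342]<90).astype(np.uint8);ys,xs=np.nonzero(m);print('grip bbox',xs.min()+305,xs.max()+305,ys.min()+140,ys.max()+140)
for z in(.122,):print(onz(w,xs.mean()+305,ys.min()+140,z).round(4),onz(w,xs.mean()+305,ys.max()+140,z).round(4))
E
```

```text
rows:
wid [[-0.2496  0.4842  0.5225  0.0383]
 [-0.2643  0.4845  0.5229  0.0384]
 [-0.2792  0.4844  0.5227  0.0383]
 [-0.2943  0.4845  0.5232  0.0387]
 [-0.3098  0.4853  0.5237  0.0384]
 [-0.3258  0.4854  0.5243  0.0388]
 [-0.3422  0.4854  0.524   0.0386]
 [-0.3593  0.4854  0.5246  0.0392]]
yaw 1.0311252427167772
[[-0.2437 -0.3637]
 [-0.2437 -0.3629]
 [-0.2492 -0.3624]
 [-0.2433 -0.3626]]
mid 0.5042191884953617 -0.30393571808540465
grip bbox 318 330 159 207
[ 0.5046 -0.276   0.122 ] [ 0.5055 -0.3211  0.122 ]
```

Call:
move_arm(
  plan=[2,2,-30,-0.25,-0.2,0.1,36,0,0,-40,0,0,0,36,0,0,-40,0,0,0,36,0,0,-25,0,0,0,36,0,0,-10,0,0,0,36,0,0,-5,0,0,0,36,0,0,0,0,0,0,36,0,0,0,0,0,0,36],
)

```text
time: 9.4
eef_pos: [0.5061, -0.3058, 0.1028]
tcp_rot: [0.701, 0.713, -0.0, 0.004]
contact_force: [-0.7, -0.7, -0.2]
opening: 0.422
finger_force: 0.0
```

Call:
move_arm(
  plan=[0,0,-1,0,0,0,20,0,0,0,0,0,0,16,0,0,0,0,0,0,10,0,0,0,0,0,0,6,0,0,0,0,0,0,4,0,0,0,0,0,0,4],
  newtons=50,
)

```text
time: 10.0
eef_pos: [0.505, -0.3057, 0.1009]
tcp_rot: [0.701, 0.713, -0.001, 0.003]
contact_force: [-4.0, -1.4, 5.4]
opening: 0.13
finger_force: 49.1
```

Call:
move_arm(
  plan=[0,0,5,0,0,0,4,0,0,10,0,0,0,4,0,0,15,0,0,0,4,0,0,25,0,0,0,4,0,0,35,0,0,0,4,0,0,40,0,0,0,4,0,0,40,0,0,0,4,0,0,40,0,0,0,4,0,0,0,0,0,0,4,0,0,0,0,0,0,4],
)

```text
time: 11.0
eef_pos: [0.5056, -0.3049, 0.3127]
tcp_rot: [0.701, 0.713, 0.0, 0.005]
contact_force: [-0.5, -0.2, -2.6]
opening: 0.132
finger_force: 50.0
```

```bash
python3 - <<'E'
from h import *
w=grab('wrist','pics/w4.png');t=grab('top','pics/t4.png');s=ctrl.get_state();print(s['time'],s['eef_pos'],s['contact_force'],s['opening'],R.from_quat(s['tcp_rot']).as_matrix().round(4).tolist())
c=w['color'][100:380,230:420,::-1].astype(float)
m=np.zeros((590,800,3),np.uint8)
m[:588,:399]=np.clip(cv2.resize(c,(399,588),interpolation=cv2.INTER_CUBIC)*1.6,0,255)
c=t['color'][145:245,218:298,::-1];m[:500,400:800]=cv2.resize(c,(400,500),interpolation=cv2.INTER_CUBIC)
cv2.imwrite('pics/m4.png',m)
E
```

```text
11.1 [ 0.5045496  -0.30429324  0.30861721] [-0.92303047 -0.55708395 -2.29280906] 0.1256239213957091 [[-0.0176, 0.9998, 0.0016], [0.9998, 0.0176, -0.0019], [-0.002, 0.0016, -1.0]]
```

View pics/m4.png

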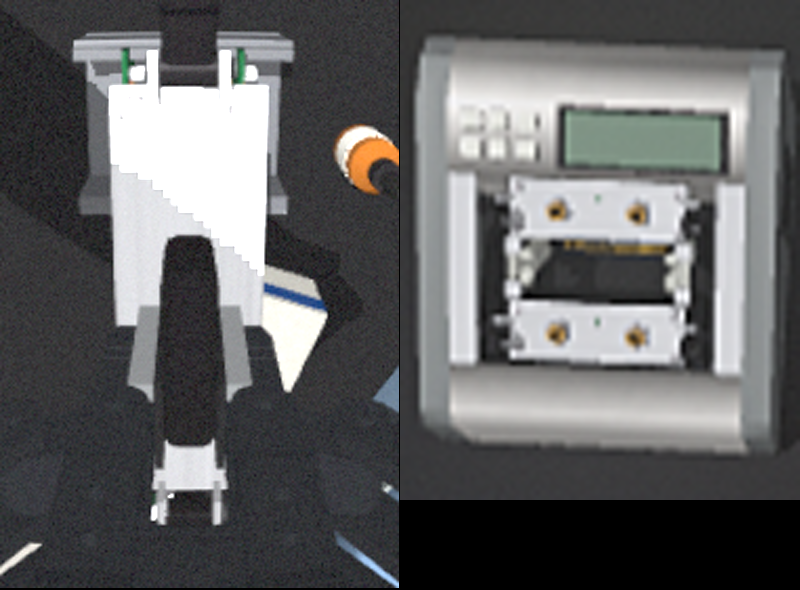

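The panel hangs from the gripper with its whole top visible: its +y end is at crop (188,87), its -y end is near crop y 490, and the grip is between the pads. In the top view the bay's neighbour panels have corners at (240,181), (276,182), (240,217) and (275,218). I'll fit the bay roughly from those and measure how the board sits in the tool frame.

```bash
cat >> h.py <<'E'
from scipy.optimize import least_squares
def bayR(yaw): return R.from_euler('z',yaw).as_matrix()@R.from_euler('y',-25,degrees=True).as_matrix()
E
python3 - <<'E'
from h import *
t=load('pics/t4.png');w=load('pics/w4.png')
q=lambda x,y:(218+(x-400)/5-.4,145+y/5-.4)
F=[((.060,.058,.004),q(512,178)),((.060,-.058,.004),q(690,184)),((-.060,.058,.004),q(510,361)),((-.060,-.058,.004),q(687,365))]
X=[((0,.078,.0104),477),((0,.096,.0104),448),((0,-.078,.0104),717),((0,-.096,.0104),743)]
def res(p):
    M=bayR(p[3]);o=[]
    for P,uv in F:o+=list(proj(t,p[:3]+M@np.array(P))-uv)
    for P,x in X:o.append(proj(t,p[:3]+M@np.array(P))[0]-q(x,0)[0])
    return np.array(o)
r=least_squares(res,[.53,.067,.2,0]);print(r.x,r.fun.round(1))
g=cv2.cvtColor(w['color'],cv2.COLOR_RGB2GRAY).astype(int)
print('col 319 v300-355',g[300:356,317:322].mean(1).astype(int).tolist())
print('row +y end v130-150',g[130:150,312:326].mean(1).astype(int).tolist())
print('row 160 u270-290',g[158:163,272:292].mean(0).astype(int).tolist(),'u345-365',g[158:163,348:368].mean(0).astype(int).tolist())
print('row 235',g[233:238,274:294].mean(0).astype(int).tolist(),g[233:238,345:365].mean(0).astype(int).tolist())
print('grip col v205-220',g[205:220,315:325].mean(1).astype(int).tolist())
E
```

```text
[ 0.55193464  0.07835788  0.12260375 -0.10850188] [-0.6  0.1 -0.2  0.3  0.  -0.5 -0.1  0.1 -0.   0.3  0.1  0.5]
col 319 v300-355 [28, 28, 27, 24, 27, 26, 28, 26, 26, 27, 25, 27, 67, 119, 140, 142, 139, 140, 142, 141, 139, 141, 142, 140, 141, 141, 141, 140, 140, 140, 141, 140, 143, 81, 27, 19, 19, 20, 21, 23, 25, 22, 26, 27, 30, 34, 31, 27, 27, 26, 26, 31, 29, 33, 30, 31]
row +y end v130-150 [32, 56, 62, 52, 41, 38, 37, 34, 34, 31, 27, 146, 238, 237, 237, 237, 237, 237, 237, 237]
row 160 u270-290 [55, 63, 63, 64, 65, 65, 65, 64, 63, 91, 155, 229, 237, 238, 239, 239, 239, 239, 237, 237] u345-365 [230, 227, 229, 231, 233, 236, 236, 233, 211, 141, 106, 106, 106, 104, 80, 32, 35, 34, 34, 34]
row 235 [33, 34, 37, 36, 35, 36, 32, 34, 33, 33, 93, 126, 140, 141, 142, 143, 142, 143, 144, 144] [140, 140, 138, 137, 137, 139, 142, 143, 142, 134, 107, 74, 79, 87, 85, 92, 101, 101, 107, 112]
grip col v205-220 [143, 144, 143, 143, 143, 143, 125, 50, 26, 21, 23, 21, 22, 21, 23]
```

```bash
cat > fitb.py <<'E'
from h import *
w=load('pics/w4.png')
def pts(p):
    return lambda P:p[:3]+(R.from_euler('z',p[4])*R.from_euler('x',p[3])).as_matrix()@np.array(P)
def res(p):
    f=lambda P:proj(w,pts(p)(P)); o=[f((0,.058,.004))[1]-141,f((0,-.058,.004))[1]-333.4,f((0,.022,.004))[1]-211.5,f((0,-.022,.034))[1]-312.2]
    for s,L in((-1,((160,282),(235,284))),(1,((160,356.6),(235,355)))):
        Q=np.array([f((s*.019,y,.004)) for y in np.linspace(-.058,.058,40)])[::-1]
        for v,u in L:o.append(np.interp(v,Q[:,1],Q[:,0])-u)
    return np.array(o)
r=least_squares(res,[.505,-.305,.3,0,.018],x_scale=[.01,.01,.01,.05,.05])
p=r.x;print('board',p[:3].round(4),np.degrees(p[3:]).round(2),r.fun.round(2))
s=ctrl.get_state();Rt=R.from_quat(s['tcp_rot']).as_matrix()
print('panel_mid in tool',(Rt.T@(p[:3]-s['eef_pos'])).round(4))
Rb=(R.from_euler('z',p[4])*R.from_euler('x',p[3])).as_matrix();print('board R in tool',(Rt.T@Rb).round(3).tolist())
E
python3 fitb.py
```

```text
board [ 0.5053 -0.3027  0.3005] [-6.21  1.13] [ 0.49  0.01 -1.28  0.81  0.29  0.46 -0.3  -0.45]
panel_mid in tool [0.0016 0.0007 0.0082]
board R in tool [[0.002, 0.994, 0.106], [1.0, -0.002, 0.001], [0.002, 0.106, -0.994]]
```

Call:
move_arm(
  plan=[2,30,20,0,0,0,4,2,30,20,0,0,0,4,2,30,20,0,0,0,4,2,30,20,0,0,0,4,2,30,20,0,0,0,4,2,30,20,0,0,0,4,2,30,10,0,0,0,4,2,30,10,0,0,0,4,2,30,0,0,0,0,4,0,0,0,0,0,0,4,0,0,0,0,0,0,4],
)

```text
time: 12.2
eef_pos: [0.5228, -0.0347, 0.4479]
tcp_rot: [0.7, 0.714, -0.001, 0.001]
contact_force: [0.0, -1.3, -1.7]
opening: 0.132
finger_force: 49.8
```

```bash
cat > fitbay.py <<'E'
from h import *
import sys
def snap(d,g,a,b,n,half=8,sg=0,N=9):
    """sample points on projected 3D segment a-b; find strongest edge along image normal; returns signed offsets"""
    out=[]
    for s in np.linspace(.12,.88,N):
        P=a+(b-a)*s;u=proj(d,P);t=proj(d,P+(b-a)*.02)-u;t/=np.linalg.norm(t);nn=np.array([-t[1],t[0]])
        k=np.arange(-half,half+.01,.5);xs=u[:,None]+nn[:,None]*k
        if (xs[0].min()<1)|(xs[0].max()>638)|(xs[1].min()<1)|(xs[1].max()>398):continue
        l=cv2.remap(g,xs[0].astype(np.float32)[None],xs[1].astype(np.float32)[None],1)[0]
        e=np.abs(np.gradient(l));i=e[1:-1].argmax()+1
        if e[i]<6:continue
        out.append((s,u+nn*k[i],nn,k[i],e[i]))
    return out
SEG={'farout':((.060,.05,.004),(.060,-.05,.004)),'nearout':((-.060,.05,.004),(-.060,-.05,.004)),
'farin':((.022,.04,.004),(.022,-.04,.004)),'nearin':((-.022,.04,.004),(-.022,-.04,.004)),
'lipLi':((.055,.078,.0104),(-.055,.078,.0104)),'lipRi':((.055,-.078,.0104),(-.055,-.078,.0104)),
'lipLo':((.055,.096,.0104),(-.055,.096,.0104)),'lipRo':((.055,-.096,.0104),(-.055,-.096,.0104)),
'fL':((.057,.058,.004),(.025,.058,.004)),'fR':((.057,-.058,.004),(.025,-.058,.004)),'nL':((-.025,.058,.004),(-.057,.058,.004)),'nR':((-.025,-.058,.004),(-.057,-.058,.004))}
def fit(ds,p,names,halfs=(8,4,3),verbose=1):
    for h in halfs:
        M=bayR(p[3]);obs=[]
        for d in ds:
            g=cv2.GaussianBlur(cv2.cvtColor(d['color'],cv2.COLOR_RGB2GRAY).astype(np.float32),(0,0),.7)
            for nm in names:
                a,b=[np.array(x) for x in SEG[nm]]
                for s,uv,n,k,e in snap(d,g,p[:3]+M@a,p[:3]+M@b,None,h):obs.append((d,a+(b-a)*s,uv,n,nm))
        def res(q):
            M=bayR(q[3]);return np.array([n@(proj(d,q[:3]+M@P)-uv) for d,P,uv,n,nm in obs])
        r=least_squares(res,p,loss='soft_l1',f_scale=.5,x_scale=[.01,.01,.01,.05]);p=r.x
    f=res(p)
    if verbose:
        print(p.round(4),'yaw',np.degrees(p[3]).round(2),'n',len(obs))
        for i,d in enumerate(ds):
            print(i,{nm:(len([1 for o in obs if o[4]==nm and o[0] is d]),round(float(np.median([v for v,o in zip(f,obs) if o[4]==nm and o[0] is d] or [9])),2)) for nm in names})
    return p
E
python3 - <<'E'
from fitbay import *
w=grab('wrist','pics/w5.png');s=grab('scene','pics/s5.png');print(ctrl.get_state()['eef_pos'])
t=load('pics/t1.png');s1=load('pics/s1.png')
p0=[.5519,.0784,.1226,-.1085];N=list(SEG)
print('top');fit([t],p0,N,(4,3))
print('wrist');pw=fit([w],p0,N,(10,5,3))
print('all');fit([t,w,s1],pw,N,(4,3,3))
for P in((0,0,0),(.06,.116,0),(-.06,-.116,0)):print(proj(w,pw[:3]+bayR(pw[3])@np.array(P)).round(0))
E
```

```text
[ 0.5228548  -0.03582431  0.44835814]
top
[ 0.5555  0.0809  0.112  -0.1124] yaw -6.44 n 108
0 {'farout': (9, -0.0), 'nearout': (9, -0.02), 'farin': (9, -0.02), 'nearin': (9, 0.02), 'lipLi': (9, 0.03), 'lipRi': (9, -0.01), 'lipLo': (9, 0.04), 'lipRo': (9, 0.48), 'fL': (9, -0.0), 'fR': (9, -0.54), 'nL': (9, 0.06), 'nR': (9, 0.01)}
wrist
[ 0.553   0.0806  0.1147 -0.1065] yaw -6.1 n 88
0 {'farout': (9, 0.0), 'nearout': (9, 0.19), 'farin': (9, -0.04), 'nearin': (4, 0.34), 'lipLi': (9, 0.14), 'lipRi': (4, -0.49), 'lipLo': (9, -0.37), 'lipRo': (6, 1.06), 'fL': (9, 0.08), 'fR': (9, -0.08), 'nL': (9, -0.24), 'nR': (2, 1.12)}
all
[ 0.5534  0.0805  0.1149 -0.1074] yaw -6.15 n 301
0 {'farout': (9, 0.48), 'nearout': (9, 0.48), 'farin': (9, 0.48), 'nearin': (9, 0.48), 'lipLi': (9, 0.01), 'lipRi': (9, 0.01), 'lipLo': (9, 0.01), 'lipRo': (9, 0.01), 'fL': (9, 0.51), 'fR': (9, -0.48), 'nL': (9, 0.01), 'nR': (9, -0.99)}
1 {'farout': (9, -0.54), 'nearout': (9, -0.04), 'farin': (9, -0.54), 'nearin': (4, 0.21), 'lipLi': (9, 0.03), 'lipRi': (4, -0.71), 'lipLo': (9, 0.01), 'lipRo': (4, 0.79), 'fL': (9, 0.03), 'fR': (9, 0.04), 'nL': (9, -0.49), 'nR': (1, 1.02)}
2 {'farout': (9, -0.53), 'nearout': (9, -0.02), 'farin': (9, -0.03), 'nearin': (9, 1.47), 'lipLi': (9, 0.5), 'lipRi': (9, -0.49), 'lipLo': (9, -0.49), 'lipRo': (9, 0.51), 'fL': (9, -1.49), 'fR': (9, 1.01), 'nL': (9, 1.5), 'nR': (9, -0.5)}
[342.  76.]
[390.   7.]
[298. 144.]
```

```bash
cat > fitboard.py <<'E'
from fitbay import *
BW={'yend':((-.018,.058,.004),(.018,.058,.004)),'l':((-.019,.056,.004),(-.019,0.01,.004)),'r':((.019,.056,.004),(.019,0.01,.004)),
'gyb':((-.005,.022,.004),(.005,.022,.004)),'gyt':((-.005,-.022,.034),(.005,-.022,.034)),'yend2':((-.006,-.058,.004),(.006,-.058,.004))}
BS={'bot':((.0015,.045,-.08),(.0015,-.045,-.08)),'ptop':((.019,.056,.004),(.019,-.056,.004)),'pbot':((.019,.056,0),(.019,-.056,0))}
def Rb(q,Rt):  # board in tool: nominal cols x=tool y, y=tool x, z=-tool z ; then roll q3 about board x, yaw q4 about board z
    B=np.array([[0,1,0],[1,0,0],[0,0,-1.]]);return Rt@B@R.from_euler('xz',[q[3],q[4]]).as_matrix()
def fitboard(views,eef,Rt,q,halfs=(7,4,3)):
    eef=np.array(eef)
    X=lambda q,P:eef+Rt@np.array(q[:3])+Rb(q,Rt)@P
    for h in halfs:
        obs=[]
        for d,S in views:
            g=cv2.GaussianBlur(cv2.cvtColor(d['color'],cv2.COLOR_RGB2GRAY).astype(np.float32),(0,0),.7)
            for nm,(a,b) in S.items():
                a,b=np.array(a),np.array(b)
                for s,uv,n,k,e in snap(d,g,X(q,a),X(q,b),None,h):obs.append((d,a+(b-a)*s,uv,n,nm))
        res=lambda q:np.array([n@(proj(d,X(q,P))-uv) for d,P,uv,n,nm in obs])
        r=least_squares(res,q,loss='soft_l1',f_scale=.5,x_scale=[.005,.005,.005,.05,.05]);q=r.x
    f=r.fun;f=res(q)
    print('panel_mid in tool mm',(q[:3]*1e3).round(1),'roll,yaw deg',np.degrees(q[3:]).round(2),{nm:(sum(o[4]==nm for o in obs),round(float(np.median([v for v,o in zip(f,obs) if o[4]==nm])),2)) for nm in set(o[4] for o in obs)})
    return q
E
python3 - <<'E'
from fitboard import *
st=ctrl.get_state();Rt=R.from_quat(st['tcp_rot']).as_matrix();e=st['eef_pos'];w=load('pics/w5.png');s=load('pics/s5.png')
for r0 in(-.108,0.):
    q=fitboard([(w,BW)],e,Rt,[.0016,.0007,.0082,r0,0])
    q=fitboard([(s,BS)],e,Rt,[.0016,.0007,.0082,r0,0],(6,4,3))
    for P in((0,.05,-.08),(0,-.05,-.08),(.019,.058,.004),(.019,-.058,.004)):print(proj(s,np.array(e)+Rt@q[:3]+Rb(q,Rt)@np.array(P)).round(1),end=' ')
    print()
E
```

```text
panel_mid in tool mm [ 3.7 -0.5 12.7] roll,yaw deg [-5.75  0.25] {'gyt': (9, 0.24), 'l': (9, -0.53), 'r': (9, 0.12), 'gyb': (9, -1.64), 'yend2': (9, 0.11), 'yend': (9, 0.43)}
panel_mid in tool mm [1372.5  545.5 -707.8] roll,yaw deg [-50.63 116.23] {}
[4985.8 -351.3] [21608.2 -2217.2] [5083.1 -633.4] [ 73706.5 -12128.2] 
panel_mid in tool mm [ 3.7 -0.4 12.6] roll,yaw deg [-5.62  0.33] {'gyt': (9, 0.32), 'l': (9, -0.32), 'r': (9, 0.3), 'gyb': (9, -1.9), 'yend2': (9, 0.04), 'yend': (8, 0.52)}
panel_mid in tool mm [-1.10076e+04  1.80000e+00  7.00000e+00] roll,yaw deg [-2.21  1.91] {}
[-40815.7   5158. ] [-47422.6   5961.7] [-251196.8   29843.9] [-3486211.6   411847.5]
```

```bash
cat > plan.py <<'E'
from fitboard import *
BAY=np.array([.5533,.0805,.115]);BYAW=-.1073
def goal(q,h,dx=0,dy=0,bay=BAY,yaw=BYAW):
    """rows needed from the current measured pose so that panel_mid sits at (dx,dy,h) in the bay"""
    st=ctrl.get_state();Rt=R.from_quat(st['tcp_rot']).as_matrix();M=bayR(yaw)
    B=Rt.T@Rb(q,Rt);G=M@B.T;pos=bay+M@np.array([dx,dy,h])-G@np.array(q[:3])
    print('t',st['time'],'shift mm',((pos-st['eef_pos'])*1e3).round(1),'turn deg',np.degrees(R.from_matrix(G@Rt.T).as_rotvec()).round(2))
def where(q,bay=BAY,yaw=BYAW):
    st=ctrl.get_state();Rt=R.from_quat(st['tcp_rot']).as_matrix();M=bayR(yaw)
    print('panel_mid in bay mm',(M.T@(st['eef_pos']+Rt@np.array(q[:3])-bay)*1e3).round(1),'rot deg',np.degrees(R.from_matrix(M.T@Rb(q,Rt)).as_rotvec()).round(2),'F bay',(M.T@np.array(st['contact_force'])).round(1))
E
python3 - <<'E'
from plan import *
w=load('pics/w5.png');T=w['T']@np.linalg.inv(w['T_tool_cam'])
B2={k:v for k,v in BW.items() if k!='gyb'}
q=fitboard([(w,B2)],T[:3,3],T[:3,:3],[.0016,.0007,.0082,-.1,0])
w=load('pics/w4.png');T=w['T']@np.linalg.inv(w['T_tool_cam'])
q4=fitboard([(w,B2)],T[:3,3],T[:3,:3],[.0016,.0007,.0082,-.1,0])
np.save('q.npy',q);goal(q,.13)
E
```

```text
panel_mid in tool mm [ 2.8 -0.4 12.1] roll,yaw deg [-5.75  0.1 ] {'yend': (9, -0.33), 'yend2': (9, 0.09), 'l': (9, -0.48), 'gyt': (9, -0.06), 'r': (9, 0.14)}
panel_mid in tool mm [ 2.8 -0.5 12.2] roll,yaw deg [-5.69 -0.1 ] {'yend': (9, -0.07), 'yend2': (9, 0.03), 'l': (9, -0.51), 'gyt': (9, -0.05), 'r': (9, 0.44)}
t 12.3 shift mm [ -29.2  118.7 -204.7] turn deg [  4.76 -25.2   -5.77]
```

Call:
move_arm(
  plan=[-6,24,-10,0.95,-5,-1.15,4,-6,24,-10,0.95,-5,-1.15,4,-6,24,-10,0.95,-5,-1.15,4,-6,24,-10,0.95,-5,-1.15,4,-5,23,-10,0.95,-5,-1.15,4,0,0,-35,0,0,0,4,0,0,-35,0,0,0,4,0,0,-35,0,0,0,4,0,0,-30,0,0,0,4,0,0,0,0,0,0,4,0,0,0,0,0,0,4,0,0,0,0,0,0,4],
)

```text
time: 13.5
eef_pos: [0.4954, 0.0832, 0.2677]
tcp_rot: [0.718, 0.659, 0.182, 0.13]
contact_force: [-0.3, -0.4, -1.7]
opening: 0.13
finger_force: 49.9
```

```bash
python3 - <<'E'
from plan import *
w=grab('wrist','pics/w6.png');T=w['T']@np.linalg.inv(w['T_tool_cam']);q=np.load('q.npy')
where(q);B2={k:v for k,v in BW.items() if k!='gyb'}
q2=fitboard([(w,B2)],T[:3,3],T[:3,:3],q)
fit([w],[*BAY,BYAW],['farout','nearout','farin','nearin','lipLi','lipLo','fL','nL'],(6,4,3))
goal(q,.09)
E
```

```text
panel_mid in bay mm [ 11.9   0.6 151.3] rot deg [-0.06 -0.23  0.02] F bay [-1.6 -1.3 -1.4]
panel_mid in tool mm [ 2.5 -0.3 12.4] roll,yaw deg [-5.95  0.62] {'gyt': (9, 0.12), 'yend2': (9, 0.04), 'yend': (8, 0.07), 'r': (1, 1.9), 'l': (9, 0.04)}
[ 0.552   0.0802  0.1154 -0.1141] yaw -6.53 n 59
0 {'farout': (9, 0.04), 'nearout': (9, 0.55), 'farin': (2, 1.78), 'nearin': (9, -2.46), 'lipLi': (7, -0.03), 'lipLo': (6, -0.53), 'fL': (8, 0.49), 'nL': (9, -0.04)}
t 13.55 shift mm [ 15.1  -2.2 -60.6] turn deg [0.09 0.22 0.  ]
```

Call:
move_arm(
  plan=[5,-1,-20,0,0.2,0,4,5,-1,-20,0,0,0,4,5,0,-20,0,0,0,4,0,0,0,0,0,0,4,0,0,0,0,0,0,4,0,0,0,0,0,0,4],
)

```text
time: 14.15
eef_pos: [0.5102, 0.0817, 0.2075]
tcp_rot: [0.718, 0.659, 0.181, 0.128]
contact_force: [1.0, -0.4, -2.1]
opening: 0.128
finger_force: 49.7
```

```bash
python3 - <<'E'
from plan import *
w=grab('wrist','pics/w7.png');T=w['T']@np.linalg.inv(w['T_tool_cam']);q=np.load('q.npy')
where(q);B2={k:v for k,v in BW.items() if k not in('gyb',)}
fitboard([(w,B2)],T[:3,3],T[:3,:3],q)
fit([w],[*BAY,BYAW],['farout','nearout','lipLi','lipLo','fL','nL'],(6,4,3))
w6=load('pics/w6.png');w5=load('pics/w5.png')
fit([w5,w6,w],[*BAY,BYAW],['farout','nearout','lipLi','lipLo','fL','nL'],(5,4,3))
goal(q,.078)
E
```

```text
panel_mid in bay mm [-0.3  0.6 90.2] rot deg [-0.05  0.    0.07] F bay [-0.6 -0.1 -1.6]
panel_mid in tool mm [ 2.8 -0.8 12.1] roll,yaw deg [-5.77 -0.78] {'gyt': (9, 0.15), 'yend': (9, -0.49), 'l': (9, -0.44), 'r': (3, 2.25), 'yend2': (9, 0.03)}
[ 0.5529  0.0803  0.1142 -0.1104] yaw -6.32 n 49
0 {'farout': (9, 0.01), 'nearout': (9, 0.04), 'lipLi': (8, -0.46), 'lipLo': (7, -0.47), 'fL': (7, 0.54), 'nL': (9, 0.52)}
[ 0.5528  0.0803  0.1145 -0.1107] yaw -6.34 n 151
0 {'farout': (9, 0.0), 'nearout': (9, 0.0), 'lipLi': (9, 0.02), 'lipLo': (9, -0.47), 'fL': (9, -0.47), 'nL': (9, -0.49)}
1 {'farout': (9, 0.02), 'nearout': (9, 0.01), 'lipLi': (7, 0.04), 'lipLo': (6, -0.47), 'fL': (8, 0.55), 'nL': (9, 0.03)}
2 {'farout': (9, -0.47), 'nearout': (9, 0.01), 'lipLi': (8, -0.21), 'lipLo': (7, -0.45), 'fL': (7, 0.56), 'nL': (9, 0.53)}
t 14.2 shift mm [  5.4  -1.2 -11. ] turn deg [ 0.08 -0.01 -0.04]
```

```bash
sed -i 's/^BAY=.*/BAY=np.array([.5528,.0803,.1145]);BYAW=-.110/' plan.py; python3 -c "
from plan import *
q=np.load('q.npy');goal(q,.078);goal(q,.066)"
```

```text
t 14.2 shift mm [  4.9  -1.3 -11.5] turn deg [ 0.08 -0.01 -0.19]
t 14.2 shift mm [  9.9  -1.9 -22.3] turn deg [ 0.08 -0.01 -0.19]
```

Call:
move_arm(
  plan=[5,-1.3,-11.5,0,0,-0.2,4,2.5,-0.3,-5.4,0,0,0,4,2.5,-0.3,-5.4,0,0,0,4,0,0,0,0,0,0,4,0,0,0,0,0,0,4],
)

```text
time: 14.7
eef_pos: [0.5202, 0.0796, 0.1834]
tcp_rot: [0.72, 0.658, 0.18, 0.128]
contact_force: [4.8, -0.8, -1.7]
opening: 0.131
finger_force: 49.6
```

```bash
python3 -c "
from plan import *
q=np.load('q.npy');where(q);print(ctrl.get_state()['wrist_torque'])"
```

```text
panel_mid in bay mm [-0.6 -0.3 64.3] rot deg [-0.1   0.04 -0.01] F bay [ 3.7 -0.3 -3.6]
[-0.15473023 -0.64286316 -0.12015363]
```

Call:
move_arm(
  plan=[3,-0.3,-4,0,0,0,4,2.1,-0.2,-4.5,0,0,0,4,0,0,0,0,0,0,4,0,0,0,0,0,0,4],
)

```text
time: 15.1
eef_pos: [0.5246, 0.0792, 0.1743]
tcp_rot: [0.72, 0.658, 0.179, 0.128]
contact_force: [4.5, -1.6, -1.2]
opening: 0.131
finger_force: 49.6
```

```bash
python3 -c "
from plan import *
q=np.load('q.npy');where(q);print(ctrl.get_state()['wrist_torque'])"
```

```text
panel_mid in bay mm [-0.5 -0.1 54.2] rot deg [-0.09  0.16  0.01] F bay [ 3.7 -1.  -3. ]
[-0.11201276 -0.76512529 -0.23453681]
```

Call:
move_arm(
  plan=[3,-0.3,-4,0,0,0,4,2.1,-0.2,-4.5,0,0,0,4,2.1,-0.2,-4.5,0,0,0,4,0,0,0,0,0,0,4,0,0,0,0,0,0,4],
)

```text
time: 15.6
eef_pos: [0.5313, 0.0787, 0.1608]
tcp_rot: [0.72, 0.658, 0.179, 0.127]
contact_force: [3.6, -1.3, -1.6]
opening: 0.131
finger_force: 49.6
```

```bash
python3 -c "
from plan import *
q=np.load('q.npy');where(q);print(ctrl.get_state()['wrist_torque'])"
```

```text
panel_mid in bay mm [-0.1  0.  39.1] rot deg [-0.09  0.26  0.03] F bay [ 2.7 -0.9 -3. ]
[-0.24194871 -0.38515741 -0.20793525]
```

Call:
move_arm(
  plan=[2.4,-0.2,-4.1,0,0,0,4,2,-0.2,-4.3,0,0,0,4,2,-0.2,-4.3,0,0,0,4,2,-0.2,-4.3,0,0,0,4,0,0,0,0,0,0,4,0,0,0,0,0,0,4],
)

```text
time: 16.2
eef_pos: [0.5395, 0.0779, 0.1437]
tcp_rot: [0.72, 0.658, 0.179, 0.127]
contact_force: [0.4, -0.8, -2.1]
opening: 0.131
finger_force: 49.7
```

```bash
python3 -c "
from plan import *
q=np.load('q.npy');where(q);print(ctrl.get_state()['wrist_torque'])"
```

```text
panel_mid in bay mm [ 0.1  0.1 20.1] rot deg [-0.09  0.29  0.03] F bay [-0.4 -0.7 -2.1]
[-0.33630106 -0.04630557 -0.21515365]
```

Sliding freely. On to about 7 mm.

Call:
move_arm(
  plan=[2,-0.2,-4.3,0,0,0,4,2,-0.2,-4.3,0,0,0,4,1.3,-0.1,-2.7,0,0,0,4,0,0,0,0,0,0,4,0,0,0,0,0,0,4],
)

```text
time: 16.7
eef_pos: [0.5449, 0.0774, 0.1325]
tcp_rot: [0.72, 0.658, 0.179, 0.127]
contact_force: [1.4, -2.1, -1.9]
opening: 0.129
finger_force: 49.7
```

```bash
python3 -c "
from plan import *
q=np.load('q.npy');where(q);print(ctrl.get_state()['wrist_torque'])"
```

```text
panel_mid in bay mm [0.3 0.2 7.7] rot deg [-0.09  0.27  0.03] F bay [ 0.7 -1.9 -2.4]
[-0.44753728  0.12618161 -0.21542577]
```

Call:
move_arm(
  plan=[0.8,-0.1,-1.8,0,0,0,4,0,0,0,0,0,0,4,0,0,0,0,0,0,4],
)

```text
time: 17.0
eef_pos: [0.5457, 0.0773, 0.1308]
tcp_rot: [0.72, 0.658, 0.179, 0.127]
contact_force: [-0.0, -1.8, -2.5]
opening: 0.127
finger_force: 49.9
```

```bash
python3 -c "
from plan import *
q=np.load('q.npy');where(q)"
```

```text
panel_mid in bay mm [0.3 0.2 5.9] rot deg [-0.08  0.26  0.03] F bay [-0.9 -1.8 -2.4]
```

Call:
move_arm(
  plan=[0.6,0,-1.4,0,0,0,4,0,0,0,0,0,0,4,0,0,0,0,0,0,4],
)

```text
time: 17.3
eef_pos: [0.5463, 0.0773, 0.1296]
tcp_rot: [0.72, 0.658, 0.179, 0.127]
contact_force: [0.7, -1.5, -2.7]
opening: 0.129
finger_force: 49.9
```

```bash
python3 -c "
from plan import *
q=np.load('q.npy');where(q)"
```

```text
panel_mid in bay mm [0.4 0.3 4.5] rot deg [-0.08  0.24  0.03] F bay [-0.3 -1.4 -2.9]
```

Call:
move_arm(
  plan=[0.5,0,-1,0,0,0,4,0,0,0,0,0,0,4],
)

```text
time: 17.5
eef_pos: [0.5469, 0.0772, 0.1286]
tcp_rot: [0.72, 0.658, 0.179, 0.127]
contact_force: [-0.4, -2.6, -0.5]
opening: 0.131
finger_force: 50.0
```

Call:
move_arm(
  plan=[0.5,0,-1,0,0,0,4,0,0,0,0,0,0,4],
)

```text
time: 17.7
eef_pos: [0.5474, 0.0773, 0.1277]
tcp_rot: [0.72, 0.658, 0.179, 0.127]
contact_force: [-0.8, -1.2, -0.5]
opening: 0.132
finger_force: 50.3
```

Call:
move_arm(
  plan=[0,0,0,0,0,0,15,0,0,0,0,0,0,24,0,0,0,0,0,0,30,0,0,0,0,0,0,30,-4.2,0.5,9,0,0,0,30,-8.4,0.9,18,0,0,0,30,-12.6,1.4,27.2,0,0,0,30,-12.6,1.4,27.2,-5.2,0.6,-2.4,10,0,0,0,0,0,0,0,0,0,0,0,0,0,0,0,0,0,0,0,0,0],
)

```text
time: 18.8
eef_pos: [0.5091, 0.0815, 0.2081]
tcp_rot: [0.728, 0.651, 0.142, 0.159]
contact_force: [0.2, -0.1, 0.2]
opening: 0.003
finger_force: 0.0
```

```bash
cat >> plan.py <<'E'
def tip(show=1,bay=BAY,yaw=BYAW):
    st=ctrl.get_state();Rt=R.from_quat(st['tcp_rot']).as_matrix();M=bayR(yaw);B=np.array([[0,1,0],[1,0,0],[0,0,-1.]])
    p=(M.T@(np.array(st['eef_pos'])-bay)*1e3)
    print('t',st['time'],'tip in bay mm',p.round(1),'tool rot',np.degrees(R.from_matrix(M.T@Rt@B.T).as_rotvec()).round(2),'F bay',(M.T@np.array(st['contact_force'])).round(1));return p
def to(*P):
    st=ctrl.get_state();print('shift',((BAY+bayR(BYAW)@(np.array(P)/1e3)-st['eef_pos'])*1e3).round(1))
E
python3 - <<'E'
from plan import *
w=grab('wrist','pics/w8.png');tip()
c=w['color'][40:240,220:440,::-1].astype(float)
cv2.imwrite('pics/c8.png',np.clip(cv2.resize(c,(660,600),interpolation=cv2.INTER_CUBIC)*1.5,0,255).astype(np.uint8))
# board pose in bay via a fit of the panel
M=bayR(BYAW);eef=BAY+M@np.array([0,0,.0]);Rt=M@np.array([[0,1,0],[1,0,0],[0,0,-1.]])
S={'yend':((-.018,.058,.004),(.018,.058,.004)),'l':((-.019,.056,.004),(-.019,-.056,.004)),'r':((.019,.056,.004),(.019,-.056,.004)),'yend2':((-.018,-.058,.004),(.018,-.058,.004))}
q=fitboard([(w,S)],eef,Rt,[0,0,-.004,0,0],(4,3,2))
E
```

```text
t 18.85 tip in bay mm [ -0.2  -3.8 102.8] tool rot [-0.08  0.4  -0.08] F bay [-0.2  0.5  0.9]
panel_mid in tool mm [  9.2   0.4 -28.9] roll,yaw deg [15.22  0.72] {'r': (9, -0.06), 'yend': (7, 0.28), 'l': (9, -0.18), 'yend2': (3, 0.36)}
```

Call:
move_arm(
  plan=[2.3,-33.8,-13,0,0,0,0,2.3,-33.8,-13,0,0,0,0,2.4,-33.8,-13,0,0,0,0,0,0,0,0,0,0,0,5.6,-0.6,-12,0,0,0,0,5.6,-0.6,-12.1,0,0,0,0,5.6,-0.7,-12.1,0,0,0,0,0,0,0,0,0,0,0,0,0,0,0,0,0,0],
)

```text
time: 19.75
eef_pos: [0.5331, -0.0216, 0.1332]
tcp_rot: [0.728, 0.651, 0.142, 0.159]
contact_force: [-0.2, 0.6, -0.0]
opening: 0.003
finger_force: 0.0
```

```bash
python3 -c "
from plan import *
tip();to(0,-95,20)"
```

```text
t 19.75 tip in bay mm [   0.3 -103.4   20.5] tool rot [-0.06  0.36 -0.07] F bay [-0.3  0.6  0.1]
shift [ 0.9  8.4 -0.6]
```

Call:
move_arm(
  plan=[0.44,4,0,0,0,0,0,0.44,4,0,0,0,0,0,0.44,4,0,0,0,0,0,0.44,4,0,0,0,0,0,0.2,2,0,0,0,0,0,0,0,0,0,0,0,0],
)

```text
time: 20.35
eef_pos: [0.536, -0.0038, 0.1351]
tcp_rot: [0.728, 0.651, 0.143, 0.161]
contact_force: [-0.7, -2.1, 1.7]
opening: -0.001
finger_force: 1.5
```

```bash
python3 -c "
from plan import *
w=grab('wrist','pics/w9.png');tip()"
```

```text
t 20.4 tip in bay mm [  1.6 -85.5  21.6] tool rot [-0.11  0.17 -0.03] F bay [ 0.3 -2.2  1.4]
```

Call:
move_arm(
  plan=[-0.9,-8,0,0,0,0,0,-9.5,1,20.4,0,0,0,0,-9.5,1,20.4,0,0,0,0,4.3,39.2,0,0,0,0,0,4.3,39.2,0,0,0,0,0,4.3,39.2,0,0,0,0,0,4.3,39.2,0,0,0,0,0,4.3,39.2,0,0,0,0,0,0,0,0,0,0,0,0,9.5,-1,-20.4,0,0,0,0,9.5,-1,-20.4,0,0,0,0,0,0,0,0,0,0,0],
)

```text
time: 21.6
eef_pos: [0.5541, 0.1828, 0.1298]
tcp_rot: [0.729, 0.651, 0.139, 0.158]
contact_force: [-0.8, -0.0, -0.3]
opening: -0.0
finger_force: 0.1
```

```bash
python3 -c "
from plan import *
tip();to(0,85,20)"
```

```text
t 21.6 tip in bay mm [ -2.6 102.   18.1] tool rot [-0.23  0.68 -0.08] F bay [-0.8 -0.1  0.1]
shift [ -0.3 -17.1   2.8]
```

Call:
move_arm(
  plan=[0.8,-4,2.0,0,-0.5,0,0,-0.3,-4,0.8,0,0,0,0,-0.4,-4,0,0,0,0,0,-0.4,-4,0,0,0,0,0,-0.1,-1,0,0,0,0,0,0,0,0,0,0,0,0],
)

```text
time: 22.2
eef_pos: [0.5564, 0.1673, 0.1387]
tcp_rot: [0.727, 0.65, 0.147, 0.164]
contact_force: [-1.3, 3.5, 2.0]
opening: 0.004
finger_force: 1.6
```

```bash
python3 -c "
from plan import *
tip();to(0,76,20)"
```

```text
t 22.2 tip in bay mm [ 4.8 86.9 24.5] tool rot [ 0.03 -0.43 -0.13] F bay [-0.7  3.3  2.6]
shift [ -3.6 -10.6  -6.1]
```

Call:
move_arm(
  plan=[-1.5,-3,-2.5,0,0.3,0,0,-1.2,-3,-2,0,0,0,0,-0.6,-2.5,-0.8,0,0,0,0,0,0,0,0,0,0,0],
)

```text
time: 22.6
eef_pos: [0.5522, 0.158, 0.131]
tcp_rot: [0.728, 0.651, 0.143, 0.161]
contact_force: [0.8, 1.9, 0.3]
opening: -0.0
finger_force: 0.6
```

```bash
python3 -c "
from plan import *
tip();to(0,76,20)"
```

```text
t 22.6 tip in bay mm [-1.3 77.2 18.8] tool rot [-0.12  0.08 -0.07] F bay [0.7 2.  0. ]
shift [ 0.5 -1.3  1.6]
```

Call:
move_arm(
  plan=[0,-1.5,0.5,0,0,0,0,0,0,0,0,0,0,0],
)

```text
time: 22.8
eef_pos: [0.5521, 0.1572, 0.1312]
tcp_rot: [0.728, 0.651, 0.144, 0.161]
contact_force: [2.5, 3.8, -2.0]
opening: -0.004
finger_force: 2.1
```

Call:
move_arm(
  plan=[-0.1,-1.5,0.3,0,0,0,0,0,0,0,0,0,0,0],
)

```text
time: 23.0
eef_pos: [0.552, 0.1564, 0.1311]
tcp_rot: [0.728, 0.651, 0.144, 0.16]
contact_force: [4.9, 6.6, -5.6]
opening: 0.004
finger_force: 3.7
```

```bash
python3 -c "
from plan import *
tip()"
```

```text
t 23.0 tip in bay mm [-1.3 75.6 18.9] tool rot [ 0.04  0.07 -0.11] F bay [ 1.4  7.1 -6.8]
```

Call:
move_arm(
  plan=[1,9,0,0,0,0,0,-9.5,1,20.4,0,0,0,0,-9.5,1,20.4,0,0,0,0,-4,-36,0,0,0,0,0,-4,-36,0,0,0,0,0,-4,-36,0,0,0,0,0,-4,-36,0,0,0,0,0,-4,-36,0,0,0,0,0,0,0,0,0,0,0,0,9.5,-1,-20.4,0,0,0,0,9.5,-1,-20.4,0,0,0,0,0,0,0,0,0,0,0],
)

```text
time: 24.2
eef_pos: [0.5314, -0.0146, 0.1287]
tcp_rot: [0.728, 0.652, 0.141, 0.158]
contact_force: [-0.8, 0.8, -1.0]
opening: 0.002
finger_force: 0.0
```

```bash
python3 -c "
from plan import *
tip();to(0,-78,20)"
```

```text
t 24.2 tip in bay mm [ -3.9 -96.7  17.5] tool rot [-0.03  0.5  -0.06] F bay [-1.2  0.7 -0.5]
shift [ 4.5 18.3  3.9]
```

Call:
move_arm(
  plan=[1.2,4,1,0,-0.3,0,0,1.2,4,1,0,0,0,0,0.7,4,0.5,0,0,0,0,0.7,4,0.5,0,0,0,0,0.4,2,0,0,0,0,0,0,0,0,0,0,0,0],
)

```text
time: 24.8
eef_pos: [0.5376, 0.003, 0.1357]
tcp_rot: [0.727, 0.651, 0.146, 0.163]
contact_force: [0.5, -0.6, 0.2]
opening: -0.002
finger_force: 0.4
```

Call:
move_arm(
  plan=[0.1,1.5,0,0,0,0,0,0,0,0,0,0,0,0],
)

```text
time: 25.0
eef_pos: [0.5376, 0.0042, 0.1353]
tcp_rot: [0.727, 0.65, 0.146, 0.163]
contact_force: [-0.1, -1.0, 0.7]
opening: 0.001
finger_force: 0.6
```

Call:
move_arm(
  plan=[0.1,1.5,0,0,0,0,0,0,0,0,0,0,0,0],
)

```text
time: 25.2
eef_pos: [0.5377, 0.0057, 0.1353]
tcp_rot: [0.727, 0.65, 0.146, 0.163]
contact_force: [-0.8, -1.0, 1.6]
opening: -0.0
finger_force: 0.9
```

```bash
python3 -c "
from plan import *
tip()"
```

```text
t 25.2 tip in bay mm [  2.6 -75.8  21.7] tool rot [-0.05 -0.25 -0.09] F bay [ 0.1 -1.1  1.7]
```

Call:
move_arm(
  plan=[0,1.5,-0.3,0,0,0,0,0,0,0,0,0,0,0],
)

```text
time: 25.4
eef_pos: [0.5379, 0.0072, 0.1351]
tcp_rot: [0.727, 0.65, 0.146, 0.163]
contact_force: [-0.2, -2.5, 1.6]
opening: 0.003
finger_force: 1.0
```

Call:
move_arm(
  plan=[0,1.5,-0.3,0,0,0,0,0,0,0,0,0,0,0],
)

```text
time: 25.6
eef_pos: [0.538, 0.0077, 0.135]
tcp_rot: [0.727, 0.651, 0.145, 0.164]
contact_force: [-1.5, -6.5, 2.1]
opening: 0.001
finger_force: 3.4
```

Call:
move_arm(
  plan=[0.1,1.5,0,0,0,0,0,0,0,0,0,0,0,0],
)

```text
time: 25.8
eef_pos: [0.538, 0.0079, 0.1351]
tcp_rot: [0.727, 0.651, 0.144, 0.165]
contact_force: [-3.2, -12.2, 3.7]
opening: -0.002
finger_force: 6.4
```

```bash
python3 -c "
from plan import *
tip()"
```

```text
t 25.8 tip in bay mm [  2.6 -73.6  21.5] tool rot [-0.31 -0.3   0.08] F bay [ -0.1 -12.5   4.1]
```

Call:
move_arm(
  plan=[-1.1,-11,0,0,0,0,0,-9.5,1,20.4,0,0,0,0,-9.5,1,20.4,0,0,0,0,4.1,35.5,0,0,0,0,0,4.1,35.5,0,0,0,0,0,4.1,35.5,0,0,0,0,0,4.1,35.5,0,0,0,0,0,4.1,35.5,0,0,0,0,0,0,0,0,0,0,0,0,9.5,-1,-20.4,0,0,0,0,9.5,-1,-20.4,0,0,0,0,0,0,0,0,0,0,0],
)

```text
time: 27.0
eef_pos: [0.555, 0.1758, 0.1306]
tcp_rot: [0.728, 0.651, 0.142, 0.161]
contact_force: [-0.6, -0.0, -0.4]
opening: 0.003
finger_force: 0.0
```

```bash
python3 -c "
from plan import *
tip();to(0,77,20)"
```

```text
t 27.0 tip in bay mm [-0.7 95.2 18.1] tool rot [-0.17  0.19 -0.09] F bay [-0.7 -0.1 -0.1]
shift [ -2.2 -18.    2.1]
```

Call:
move_arm(
  plan=[-0.5,-6,0.7,0,0,0,0,-0.5,-6,0.7,0,0,0,0,-0.5,-6,0.7,0,0,0,0,0,-1.5,0,0,0,0,0,0,0,0,0,0,0,0],
)

```text
time: 27.5
eef_pos: [0.556, 0.1568, 0.1378]
tcp_rot: [0.728, 0.65, 0.146, 0.163]
contact_force: [0.1, -0.8, 0.4]
opening: 0.001
finger_force: 0.0
```

Call:
move_arm(
  plan=[0,-1.5,0,0,0,0,0,0,0,0,0,0,0,0],
)

```text
time: 27.7
eef_pos: [0.5559, 0.1558, 0.1372]
tcp_rot: [0.727, 0.65, 0.146, 0.163]
contact_force: [-0.3, 0.9, 0.4]
opening: -0.001
finger_force: 0.6
```

Call:
move_arm(
  plan=[0,-1.5,0,0,0,0,0,0,0,0,0,0,0,0],
)

```text
time: 27.9
eef_pos: [0.5559, 0.1548, 0.1371]
tcp_rot: [0.727, 0.65, 0.146, 0.163]
contact_force: [-0.5, 5.3, 3.0]
opening: -0.002
finger_force: 2.3
```

```bash
python3 -c "
from plan import *
tip()"
```

```text
t 27.9 tip in bay mm [ 4.9 74.4 22.6] tool rot [ 0.04 -0.3  -0.11] F bay [0.3 5.2 3.1]
```

Call:
move_arm(
  plan=[-0.3,-1.5,-0.2,0,0,0,0,0,0,0,0,0,0,0],
)

```text
time: 28.1
eef_pos: [0.556, 0.1545, 0.1374]
tcp_rot: [0.727, 0.65, 0.148, 0.162]
contact_force: [1.5, 9.1, 1.0]
opening: -0.0
finger_force: 4.9
```

Call:
move_arm(
  plan=[-0.3,-1.5,-0.2,0,0,0,0,0,0,0,0,0,0,0],
)

```text
time: 28.3
eef_pos: [0.5561, 0.1543, 0.1376]
tcp_rot: [0.727, 0.65, 0.15, 0.162]
contact_force: [1.0, 14.5, 1.8]
opening: -0.001
finger_force: 7.4
```

```bash
python3 -c "
from plan import *
tip()"
```

```text
t 28.3 tip in bay mm [ 5.4 73.9 22.9] tool rot [ 0.34 -0.49 -0.23] F bay [ 0.2 14.5  1.9]
```

Call:
move_arm(
  plan=[1.1,10,0,0,0,0,0,-9.5,1,20.4,0,0,0,0,-9.5,1,20.4,0,0,0,0,-14.6,-27.6,22.7,0,0,0,0,-14.6,-27.6,22.7,0,0,0,0,-14.6,-27.6,22.7,0,0,0,0,-14.6,-27.6,22.7,0,0,0,0,-14.6,-27.6,22.7,0,0,0,0,-14.6,-27.6,22.7,0,0,0,0,0,0,0,0,0,0,0,0,0,0,0,0,0,0],
)

```text
time: 29.4
eef_pos: [0.4492, -0.0033, 0.3132]
tcp_rot: [0.728, 0.65, 0.145, 0.163]
contact_force: [-0.2, 1.1, -0.5]
opening: -0.002
finger_force: 0.0
```

```bash
python3 - <<'E'
from plan import *
w=grab('wrist','pics/w10.png');tip()
M=bayR(BYAW);P=lambda *p:proj(w,BAY+M@np.array(p)/1e3)
c=w['color'][0:190,240:440,::-1].astype(float);k=3
im=np.clip(cv2.resize(c,None,fx=k,fy=k,interpolation=cv2.INTER_CUBIC)*1.7,0,255).astype(np.uint8)
cv2.imwrite('pics/c10.png',im)
for x in(-41,0,41):
  for s in(1,-1):print(x,s,'handle top shut',((P(x,s*62,43)-[240,0])*k).round(0),'at .2',((P(x,s*68.8,42.3)-[240,0])*k).round(0),'panel end z4',((P(x,s*58,4)-[240,0])*k).round(0),'z9',((P(x,s*58,9)-[240,0])*k).round(0))
E
```

```text
t 29.45 tip in bay mm [ -1.7 -93.7 218.7] tool rot [-0.06 -0.11 -0.12] F bay [ 0.6  0.4 -0.4]
-41 1 handle top shut [118.  84.] at .2 [119.  66.] panel end z4 [131. 116.] z9 [130. 114.]
-41 -1 handle top shut [124. 439.] at .2 [125. 458.] panel end z4 [135. 413.] z9 [134. 415.]
0 1 handle top shut [240.  81.] at .2 [240.  63.] panel end z4 [240. 114.] z9 [240. 111.]
0 -1 handle top shut [242. 438.] at .2 [242. 456.] panel end z4 [241. 412.] z9 [241. 413.]
41 1 handle top shut [362.  84.] at .2 [362.  66.] panel end z4 [349. 115.] z9 [350. 113.]
41 -1 handle top shut [360. 438.] at .2 [359. 457.] panel end z4 [347. 412.] z9 [348. 414.]
```

View pics/c10.png

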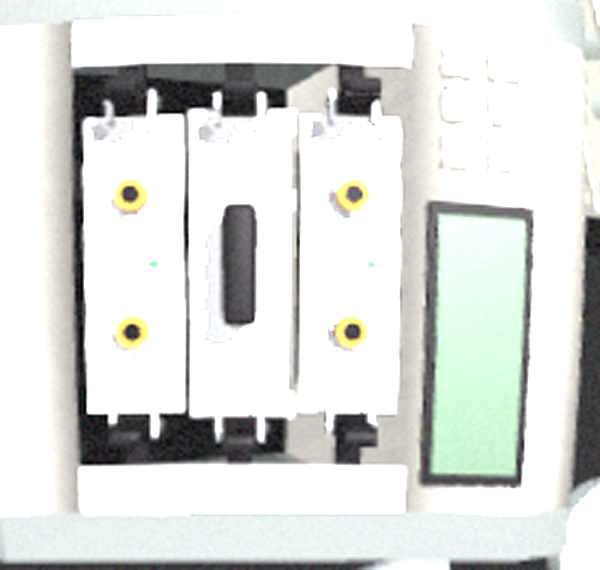

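The picture shows the board between its neighbours, with both levers roughly upright at (240,85) and (240,445). Its panel looks slightly larger than its neighbours', with ends at y 108 and 418 against 116 and 413, so it may still sit high. I'll measure its height and tilt.

```bash
python3 - <<'E'
from plan import *
w=load('pics/w10.png');M=bayR(BYAW)
f=lambda *p:proj(w,BAY+M@np.array(p)/1e3)
g=cv2.GaussianBlur(cv2.cvtColor(w['color'],cv2.COLOR_RGB2GRAY).astype(np.float32),(0,0),.6)
def prof(c,vert,a,b):
    l=g[a:b,c-1:c+2].mean(1) if vert else g[c-1:c+2,a:b].mean(0)
    return l.astype(int).tolist()
for z in(4,9,14,19):print(z,[f(x,y,z).round(1).tolist() for x,y in((0,58),(0,-58),(-19,0),(19,0))])
print('neigh',[f(41,y,4).round(1).tolist() for y in(58,-58)],[f(x,0,4).round(1).tolist() for x in(22,60,-22,-60)])
print('+y end col318-322 v30-44',prof(319,1,30,44),prof(325,1,30,44),'nb',prof(357,1,30,44))
print('-y end v132-146',prof(319,1,132,146),prof(325,1,132,146),'nb',prof(357,1,132,146))
for v in(60,87,120):print('row',v,'u294-310',prof(v,0,294,310),'u332-346',prof(v,0,332,346))
E
```

```text
4 [[320.0, 37.8], [320.4, 137.2], [303.4, 87.4], [337.0, 87.3]]
9 [[320.0, 37.0], [320.4, 137.8], [303.2, 87.3], [337.2, 87.2]]
14 [[320.1, 36.2], [320.4, 138.4], [303.0, 87.2], [337.5, 87.1]]
19 [[320.1, 35.3], [320.4, 139.0], [302.7, 87.0], [337.8, 86.9]]
neigh [[356.3, 38.5], [355.6, 137.4]] [[339.6, 87.4], [372.7, 88.2], [300.8, 87.5], [267.6, 88.5]]
+y end col318-322 v30-44 [36, 30, 29, 25, 23, 20, 20, 27, 63, 129, 161, 197, 199, 185] [62, 107, 120, 117, 114, 112, 112, 115, 138, 185, 206, 198, 196, 192] nb [39, 42, 29, 25, 24, 20, 23, 34, 84, 144, 168, 189, 220, 238]
-y end v132-146 [235, 235, 235, 235, 235, 224, 157, 67, 36, 30, 29, 23, 29, 41] [236, 235, 232, 224, 222, 217, 173, 123, 108, 107, 107, 104, 105, 107] nb [237, 237, 236, 236, 227, 166, 62, 33, 29, 30, 33, 39, 52, 57]
row 60 u294-310 [236, 236, 236, 236, 236, 237, 218, 137, 97, 189, 233, 238, 237, 237, 236, 237] u332-346 [240, 239, 241, 234, 192, 136, 106, 92, 158, 227, 241, 241, 241, 241]
row 87 u294-310 [231, 234, 235, 233, 234, 234, 206, 123, 107, 200, 232, 236, 235, 225, 194, 155] u332-346 [236, 236, 237, 227, 192, 135, 97, 85, 191, 233, 239, 240, 240, 239]
row 120 u294-310 [233, 233, 233, 232, 232, 234, 223, 162, 88, 150, 221, 234, 234, 235, 235, 234] u332-346 [234, 234, 235, 217, 152, 121, 93, 114, 184, 229, 236, 237, 238, 237]
```

```bash
python3 - <<'E'
from plan import *
w=load('pics/w10.png');M=bayR(BYAW)
f=lambda *p:proj(w,BAY+M@np.array(p)/1e3)
g=cv2.cvtColor(w['color'],cv2.COLOR_RGB2GRAY).astype(np.float32)
for x in(-41,0,41):
    u=int(round(f(x,62,43)[0]));u2=int(round(f(x,-62,43)[0]))
    print(x,u,'+y v18-40',g[18:40,u-3:u+4].mean(1).astype(int).tolist(),'| -y v136-158',u2,g[136:158,u2-3:u2+4].mean(1).astype(int).tolist())
for a in(0,.1,.2):
    print(a,'outer top +y',[f(x,62+34*np.sin(a)+3*np.cos(a),9+34*np.cos(a)-3*np.sin(a))[1].round(1) for x in(-41,0,41)],'inner top',[f(x,62+34*np.sin(a)-3*np.cos(a),9+34*np.cos(a))[1].round(1) for x in(-41,0,41)],'-y outer',[f(x,-62-34*np.sin(a)-3*np.cos(a),9+34*np.cos(a))[1].round(1) for x in(-41,0,41)],'-y inner',[f(x,-62-34*np.sin(a)+3*np.cos(a),9+34*np.cos(a))[1].round(1) for x in(-41,0,41)])
E
```

```text
-41 279 +y v18-40 [240, 239, 232, 159, 56, 50, 51, 40, 42, 46, 42, 38, 29, 25, 23, 29, 44, 48, 52, 52, 56, 144] | -y v136-158 281 [222, 174, 63, 57, 50, 35, 28, 31, 48, 53, 47, 37, 28, 25, 20, 25, 26, 27, 44, 155, 220, 232]
0 320 +y v18-40 [242, 238, 167, 45, 44, 43, 44, 45, 42, 53, 50, 42, 35, 28, 29, 23, 23, 19, 22, 22, 53, 139] | -y v136-158 321 [236, 229, 153, 51, 34, 31, 31, 23, 29, 42, 58, 58, 41, 35, 30, 33, 37, 41, 98, 180, 228, 232]
41 361 +y v18-40 [244, 244, 240, 175, 83, 84, 84, 75, 53, 53, 49, 41, 30, 42, 22, 30, 42, 55, 60, 60, 97, 159] | -y v136-158 360 [214, 167, 75, 68, 64, 37, 37, 38, 56, 64, 52, 36, 31, 74, 80, 79, 81, 83, 94, 181, 222, 230]
0 outer top +y [np.float64(25.4), np.float64(24.3), np.float64(25.2)] inner top [np.float64(30.9), np.float64(29.9), np.float64(30.7)] -y outer [np.float64(149.1), np.float64(148.7), np.float64(148.8)] -y inner [np.float64(143.5), np.float64(143.0), np.float64(143.2)]
0.1 outer top +y [np.float64(22.4), np.float64(21.3), np.float64(22.2)] inner top [np.float64(27.8), np.float64(26.7), np.float64(27.6)] -y outer [np.float64(152.2), np.float64(151.9), np.float64(152.0)] -y inner [np.float64(146.6), np.float64(146.2), np.float64(146.4)]
0.2 outer top +y [np.float64(19.6), np.float64(18.5), np.float64(19.4)] inner top [np.float64(24.8), np.float64(23.7), np.float64(24.6)] -y outer [np.float64(155.3), np.float64(154.9), np.float64(155.0)] -y inner [np.float64(149.8), np.float64(149.4), np.float64(149.5)]
```

The edge positions put the panel home within about 1.5 mm and level, shifted about 1 mm in y, which is inside the play. The +y lever matches its neighbours; the -y one may be about 0.03 rad out. I'll give it one more nudge.

Call:
move_arm(
  plan=[17,-2,-35.8,0,0,0,0,17,-2,-35.8,0,0,0,0,17,-2,-35.8,0,0,0,0,17,-2,-35.8,0,0,0,0,16,-2,-34,0,0,0,0,0,0,0,0,0,0,0,0,0,0,0,0,0,0],
)

```text
time: 30.15
eef_pos: [0.5323, -0.011, 0.1337]
tcp_rot: [0.727, 0.652, 0.144, 0.161]
contact_force: [0.2, 0.2, 1.2]
opening: 0.001
finger_force: 0.0
```

```bash
python3 -c "
from plan import *
tip();to(0,-77,20)"
```

```text
t 30.15 tip in bay mm [ -1.3 -93.   21.7] tool rot [0.04 0.07 0.01] F bay [0.7 0.3 1. ]
shift [ 3.6 15.7 -1. ]
```

Call:
move_arm(
  plan=[0.6,5,-0.3,0,0,0,0,0.6,5,-0.3,0,0,0,0,0.6,5,0,0,0,0,0,0.2,2,0,0,0,0,0,0,1.5,0,0,0,0,0,0,0,0,0,0,0,0],
)

```text
time: 30.75
eef_pos: [0.5358, 0.0061, 0.1362]
tcp_rot: [0.727, 0.65, 0.146, 0.163]
contact_force: [-0.2, -0.8, -0.3]
opening: -0.001
finger_force: 0.1
```

Call:
move_arm(
  plan=[0,1.5,0,0,0,0,0,0,0,0,0,0,0,0],
)

```text
time: 30.95
eef_pos: [0.5357, 0.0074, 0.1358]
tcp_rot: [0.727, 0.65, 0.146, 0.163]
contact_force: [-0.3, -1.9, 1.1]
opening: -0.003
finger_force: 0.9
```

Call:
move_arm(
  plan=[0,1.5,0,0,0,0,0,0,0,0,0,0,0,0],
)

```text
time: 31.15
eef_pos: [0.5358, 0.008, 0.1359]
tcp_rot: [0.727, 0.651, 0.145, 0.164]
contact_force: [-1.6, -7.1, 2.3]
opening: 0.001
finger_force: 3.2
```

```bash
python3 -c "
from plan import *
tip()"
```

```text
t 31.15 tip in bay mm [  0.9 -73.7  23.2] tool rot [-0.16 -0.28 -0.02] F bay [ 0.2 -7.2  2.4]
```

Call:
move_arm(
  plan=[0,2,0,0,0,0,0,0,0,0,0,0,0,0,-1,-9,0,0,0,0,0,-1,-5,0,0,0,0,0,-17,2,35.8,0,0,0,0,-17,2,35.8,0,0,0,0,-17,2,35.8,0,0,0,0,-17,2,35.8,0,0,0,0,-16,2,34,0,0,0,0,0,0,0,0,0,0,0,0,0,0,0,0,0,0],
)

```text
time: 32.25
eef_pos: [0.4495, 0.0073, 0.3134]
tcp_rot: [0.727, 0.65, 0.146, 0.163]
contact_force: [0.4, -1.2, -0.2]
opening: 0.002
finger_force: 0.0
```

```bash
python3 - <<'E'
from plan import *
w=grab('wrist','pics/w11.png');tip()
M=bayR(BYAW);f=lambda *p:proj(w,BAY+M@np.array(p)/1e3)
g=cv2.cvtColor(w['color'],cv2.COLOR_RGB2GRAY).astype(np.float32)
for x in(-41,0,41):
    r=[]
    for s in(1,-1):
        u,v=f(x,s*62,43);u=int(round(u));v0=int(v)-5;l=g[v0:v0+11,u-3:u+4].mean(1);r.append((l.astype(int).tolist(),'pred centre idx',round(float(v-v0),1)))
        u,v=f(x-3*(x==0),s*58,4);u=int(round(u));v0=int(v)-6;l=cv2.GaussianBlur(g[v0:v0+13,u-2:u+3].mean(1)[:,None],(1,3),.6)[:,0];lo,hi=l.min(),l.max();
        h=(lo+hi)/2;k=[i+(h-l[i])/(l[i+1]-l[i]) for i in range(12) if (l[i]-h)*(l[i+1]-h)<0];r.append(('panel edge-pred px',[round(float(v0+i-v),1) for i in k]))
    print(x,r)
E
```

```text
t 32.3 tip in bay mm [ -2.8 -83.9 218.8] tool rot [-0.01 -0.16 -0.09] F bay [ 0.1  0.1 -0.6]
-41 [([31, 31, 35, 43, 46, 43, 39, 32, 31, 23, 30], 'pred centre idx', 5.2), ('panel edge-pred px', [0.0]), ([27, 29, 31, 43, 58, 46, 37, 29, 24, 26, 29], 'pred centre idx', 5.3), ('panel edge-pred px', [-0.3])]
0 [([44, 43, 48, 50, 46, 39, 31, 32, 19, 21, 22], 'pred centre idx', 5.3), ('panel edge-pred px', [-1.0]), ([30, 33, 44, 54, 52, 39, 34, 33, 31, 37, 40], 'pred centre idx', 6.0), ('panel edge-pred px', [-1.1])]
41 [([76, 77, 71, 52, 57, 51, 43, 33, 34, 34, 25], 'pred centre idx', 5.2), ('panel edge-pred px', [0.2]), ([40, 32, 33, 46, 69, 55, 41, 46, 62, 82, 84], 'pred centre idx', 5.1), ('panel edge-pred px', [-0.1])]
```

```bash
python3 -c "
from plant import order
print(order.sign_off())"
```

```text
the job is handed in; nothing more can be done
None
```

The sensor board is in the middle slot, both levers measured upright to about 0.02 rad and the panel home to within about 1 mm. I let go of it and handed in at 32 s; the arm never went near the bystanders, though I did not re-check their positions.

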